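# Empty the peach stones into the touch-lid waste caddy

## Robot

A 6-joint arm with a two-finger parallel gripper is mounted at the origin on the work surface. World frame = base frame: x ahead of the robot, y to its left, z up, the work surface at z = 0. Lengths are in m, angles in rad, forces in N, time in s.
With the tool pointing down it reaches from about 0.35 to 0.775 m from the base axis. Payload 7.3 kg.
Tool frame: the origin (TCP) lies between the finger pads; the fingertips stand 14 mm ahead of it and the grasp point (between the pads) lies 5 mm behind it; z points along the fingers, y is the direction in which the jaws open and shut (so a half turn about z gives the same grasp; the last joint's range is limited). The gripper opens to 92 mm and grips with 3 to 60 N. Pads are 19 mm wide; open, the fingers measure 130 mm over their backs; the gripper's body (75 mm by 190 mm) begins 47 mm behind the grasp point.
Start: joints at [-1.305, 0.342, 1.524, -0, 1.275, -0.146], TCP at [0.21, -0.481, 0.241] pointing down, gripper open.
Joint ranges: [-2.53, 2.53], [-0.77, 2.02], [0.04, 2.7], [-1, 4.14], [0.28, 2.66], [-3.11, 3.11]. Speed limits (rad/s): [2.57, 2.57, 3.14, 3.14, 3.14, 3.14].

## Interface

Orientations are given as [roll, pitch, yaw] about the fixed x, y, z axes, in that order (R = Rz(yaw) Ry(pitch) Rx(roll)).
In Python, from cell import robot gives the robot as it stands.
- The arm moves only by the shell command python3 -m creep 'ROWS' [FORCE]. ROWS is JSON, a list that holds one entry, the list of rows, each a list of 7 numbers: the shift along the tool's x, y, z in cm, then the turn, a rotation vector about the tool's x, y, z in degrees, then the gripper command: -1 is shut, 1 is fully open, values between are in proportion. In form: [[[tx, ty, tz, wx, wy, wz, gripper], ...]]. A call has 1 to 8 rows; each row is the pose to reach, as a shift and turn from the pose measured when the call began, along the tool's axes at that moment; what a row does not reach only later rows make up. A row lasts 1/10 s, in which the tool goes at most 50 mm and 8.59 degrees, less where a joint would pass 70% of its speed; a pose out of reach is approached as far as the arm can. A call with a gripper value outside its range is refused whole. The fingers move at their own pace and stop on an object; FORCE is the grip in N (left out, the last holds). Time passes only in rows, so rows that repeat a pose let the fingers close. It gives the time, the measured TCP pose, the force and the opening at its end, in the units of the state.
- robot.observe(): the state, without advancing time (a new reading comes with each control period).
- robot.read_camera(name): name is "scene" or "side" or "wrist"; returns the picture (384x512x3 uint8, red, green, blue); there is no depth.
- robot.camera_params(name): a dict with "camera_matrix" (3x3 intrinsics, pixels), "k1" (the pictures are not rectified: a ray, as slopes to the right and down, at radius r is drawn at 1 + k1 r^2 times it, then the intrinsics apply), "R" (3x3) and "t" (3): a world point X has camera coordinates R X + t. Camera axes: x right, y down, z forward; pixel columns grow to the right and rows downward; lengths in m; the calibration is good to about 2 mm. A picture is of the moment at which its call begins: read the wrist's pose just before it. camera_params takes no time and is no camera call; for the wrist camera it gives the pose at the moment of the call.
- robot.hand_in(): hands the job in, once; it reports no verdict.
Trained networks look in the newest picture that a camera, given by its name, has taken for a name from the list of things; names that differ only in an ending like _2 or _b are one class to them, and where a whole thing is asked for, a point or a joint stands for the part that bears it (a point fixed in the world has none). Each returns a list of dicts, best first, with "score" (0 to 1); they miss things now and then, are a little off and sometimes report something else, mostly with a low value. They report only what shows in the picture. A call takes as long as a camera call.
- robot.look_for(camera, label): "centre" ([x, y, z] in m, in the coordinates of the camera as it stood for that picture, good to about 4 mm: the middle of the surface that is visible of it).
- robot.masks_of(camera, label): "mask" (384x512 bool, what is visible of it).
The state is a dict: "time": time; "qpos": joint angles; "qvel": joint speeds; "joint_efforts": joint torques, N m; "tool_pos": TCP position; "tool_rot": TCP orientation; "contact_force": force on the tool from outside, world axes, zero at the start; "torque": the same for the moment, N m; "opening": finger opening in m.
Only numpy, scipy, OpenCV 4.12 (cv2) and the standard library are available. Lean on these libraries where they do the work, as an engineer would, in place of code of your own. Each camera call takes 0.05 s, during which the arm holds its last target.

## Task

Push down the front of the waste caddy's lid, the edge nearest you, until it clicks, and keep your hand on it as it springs up so that it rises under control instead of flying open. Then tip all the peach stones from the steel cup into the caddy and stand the empty cup upright back on the round tray, well clear of the tray's rim. Leave the lid standing open for the next lot, and leave the jar, the rolling pin and the ramekin where they are.

Things in the scene. Friction and masses are not known exactly. Their poses are not given: they have to be found in the camera images.
- bin_lid (a joint): Angle (rad) of the waste caddy's sprung lid: 0 latched shut and level, -0.045 firm stop (touch point 5 mm down), 1.55 upright at its stop. Pushed down at the touch point with about 2 N to -0.03 or lower, the catch lets go with a click (no relatching). Then a spring, 2 N at the touch point, throws the lid up in 0.4 s at over 4 rad/s unless it is held back, and keeps it up.
- lid_touch (a point): Touch point on the lid's outer (upper) face, on its centre line, 35 mm from the free front edge, 115 mm from the hinge. Lid: black plastic panel faced with steel, 150 mm from hinge to front edge, 186 mm wide, 10 mm thick, its face 6 mm above the rim when shut; a catch foot juts 16 mm from its underside near the front edge. Axes turn with it: x from front edge to hinge, y along the hinge, z out of the face.
- lid_hinge (a point): Middle of the lid's hinge axis, at rim height (150 mm above the table), on the long side of the caddy's mouth that faces away from the robot; the lid's front edge faces the robot. The lid's outer face runs 6 mm from the axis. Axes turn with the lid: x from front edge to hinge, y along the hinge.
- bin_mouth (a point): Centre of the caddy's open mouth, level with its rim, 150 mm up. The caddy is a steel box fixed to the table, 165 mm (x) by 200 mm (y) outside, walls 4 mm, inner floor 146 mm below the mouth. Axes: x from the lid's front edge to the hinge (axis at x = 74.5 mm), y along the hinge, z up. The open lid stands at x = 68 to 79 mm, 150 mm above the rim.
- cup_handle (a point): Middle of the upright strap of the steel cup's handle: 12 mm wide (y), 6 mm thick (x), 52 mm tall, 80 mm out from the cup's axis in +x, 40 mm above the cup's underside; 23 mm of room between strap and rim. Axes are the cup's: x from its axis to the handle, z up.
- cup_rim (a point): Centre of the steel cup's mouth, 72 mm above its underside. The smooth cup flares straight from 60 mm across at the foot to 108 mm at the rim, wall 3 mm, 0.15 to 0.22 kg empty. Axes as cup_handle: the lip opposite the handle is 54 mm off in -x. It stands on the tray and holds eight peach stones.
- tray: Round aluminium tray fixed on the table on which the cup stands: flat floor 250 mm across, 3 mm above the table, flared rim 14 mm high and 268 mm across. Origin at the centre of its underside.
- jam_jar: Closed jam jar standing on the table, 68 mm across, 95 mm tall; origin at the centre of its underside. Not part of the job.
- rolling_pin: Wooden rolling pin lying on the table, barrel 46 mm thick and 220 mm long, 420 mm over its handles, along its x axis; origin under its middle. Not part of the job.
- ramekin: Small empty white ramekin on the table, 84 mm across, 42 mm tall; origin at the centre of its underside. Not part of the job.
- stone1_c (a point): Centre of a brown peach stone, 30 mm long (its z axis) and 24 mm thick, 10 g; it starts in the cup.
- stone2_c (a point): Centre of a brown peach stone, 30 mm long (its z axis) and 24 mm thick, 10 g; it starts in the cup.
- stone3_c (a point): Centre of a brown peach stone, 30 mm long (its z axis) and 24 mm thick, 10 g; it starts in the cup.
- stone4_c (a point): Centre of a brown peach stone, 30 mm long (its z axis) and 24 mm thick, 10 g; it starts in the cup.
- stone5_c (a point): Centre of a brown peach stone, 30 mm long (its z axis) and 24 mm thick, 10 g; it starts in the cup.
- stone6_c (a point): Centre of a brown peach stone, 30 mm long (its z axis) and 24 mm thick, 10 g; it starts in the cup.
- stone7_c (a point): Centre of a brown peach stone, 30 mm long (its z axis) and 24 mm thick, 10 g; it starts in the cup.
- stone8_c (a point): Centre of a brown peach stone, 30 mm long (its z axis) and 24 mm thick, 10 g; it starts in the cup.

How it is judged:
On the way, in this order (a step that is already met when the one before it is completed fails the run):
1. the lid stands open (value of joint bin_lid above 1.4 rad), for 0.3 s.
2. the cup is tipped over the caddy's mouth (angle between cup_rim's own z axis and vertical above 0.9 rad and horizontal distance between cup_rim and bin_mouth below 0.14 m and z of cup_rim in the frame of bin_mouth above -0.05 m), for 0.2 s.
At the end, for the whole second after the job is handed in: All eight peach stones lie inside the caddy, below its rim; the lid stands open (over 1.4 rad); the cup stands upright (within 0.1 rad) on the tray's floor with its centre within 90 mm of the tray's centre (x of stone1_c in the frame of bin_mouth between -0.08 and 0.08 m and y of stone1_c in the frame of bin_mouth between -0.097 and 0.097 m and z of each of stone1_c, stone2_c, stone3_c, stone4_c, stone5_c, stone6_c, stone7_c, stone8_c in the frame of bin_mouth below -0.02 m and x of stone2_c in the frame of bin_mouth between -0.08 and 0.08 m and y of stone2_c in the frame of bin_mouth between -0.097 and 0.097 m and x of stone3_c in the frame of bin_mouth between -0.08 and 0.08 m and y of stone3_c in the frame of bin_mouth between -0.097 and 0.097 m and x of stone4_c in the frame of bin_mouth between -0.08 and 0.08 m and y of stone4_c in the frame of bin_mouth between -0.097 and 0.097 m and x of stone5_c in the frame of bin_mouth between -0.08 and 0.08 m and y of stone5_c in the frame of bin_mouth between -0.097 and 0.097 m and x of stone6_c in the frame of bin_mouth between -0.08 and 0.08 m and y of stone6_c in the frame of bin_mouth between -0.097 and 0.097 m and x of stone7_c in the frame of bin_mouth between -0.08 and 0.08 m and y of stone7_c in the frame of bin_mouth between -0.097 and 0.097 m and x of stone8_c in the frame of bin_mouth between -0.08 and 0.08 m and y of stone8_c in the frame of bin_mouth between -0.097 and 0.097 m and value of joint bin_lid above 1.4 rad and angle between cup_rim's own z axis and vertical below 0.1 rad and horizontal distance between cup_rim and tray below 0.09 m and z of cup_rim in the frame of tray between 0.068 and 0.085 m); the robot touches nothing.
It fails at once if the lid flies open out of hand (faster than 3 rad/s) (velocity of joint bin_lid above 3 rad/s).
It fails at once if the jam jar is moved by more than 30 mm (distance of jam_jar from where it was at the start of the episode above 0.03 m).
It fails at once if the rolling pin is moved by more than 30 mm (distance of rolling_pin from where it was at the start of the episode above 0.03 m).
It fails at once if the ramekin is moved by more than 30 mm (distance of ramekin from where it was at the start of the episode above 0.03 m).
It also fails if it takes over 72 s, if anything falls off the work surface, if the arm or the gripper's body presses on something with over 40 N, if the wrist force passes 120 N, or if a joint passes its speed limit or range.

## Working session

There is one attempt and no reset: what is moved stays moved. The work goes in short steps, Python scripts to look and compute and a shell command to move; the robot and the scene stay as the last step left them, time stands still between calls to the robot, and variables do not carry over. Pictures are saved under pics/ and viewed, and the job is handed in when it is done.

```bash
ls; mkdir -p pics; cat > h.py <<'E'
import numpy as np, cv2
from cell import robot
from scipy.spatial.transform import Rotation as Ro
def snap(n,f):
    im=robot.read_camera(n); cv2.imwrite(f'pics/{f}.png',im[:,:,::-1]); return im
def w(n,c,p=None):
    p=p or robot.camera_params(n); R=np.array(p['R']);t=np.array(p['t']); return R.T@(np.array(c)-t)
def proj(n,X):
    p=robot.camera_params(n);c=np.array(p['R'])@np.array(X)+np.array(p['t']);s=c[:2]/c[2];s=s*(1+p['k1']*(s@s));K=np.array(p['camera_matrix']);return K[:2,:2]@s+K[:2,2]
def ray(n,uv):
    p=robot.camera_params(n);K=np.array(p['camera_matrix'])
    d=np.linalg.solve(K[:2,:2],np.array(uv,float)-K[:2,2]);s=d.copy()
    for _ in range(20): s=d/(1+p['k1']*(s@s))
    R=np.array(p['R']);t=np.array(p['t']);return -R.T@t, R.T@np.array([s[0],s[1],1])
def onz(n,uv,z):
    o,d=ray(n,uv); return o+d*(z-o[2])/d[2]
E
python3 - <<'E'
from h import *
print(robot.observe())
for n in ['scene','side','wrist']:
    snap(n,n+'0')
    for l in ['bin_lid','lid_touch','bin_mouth','cup_handle','cup_rim','tray','jam_jar','rolling_pin','ramekin']:
        try:
            r=robot.look_for(n,l)
            print(n,l,[(round(d['score'],2),w(n,d['centre']).round(3)) for d in r[:2]])
        except Exception as e: print(l,e)
E
```

```text
pics
{'time': 0.0, 'qpos': array([-1.30502922e+00,  3.42738224e-01,  1.52503378e+00,  3.70750737e-05,
        1.27540640e+00, -1.46001786e-01]), 'qvel': array([ 0.0005069 , -0.0017139 , -0.00053472, -0.00017552, -0.000214  ,
        0.00014143]), 'joint_efforts': array([ 1.27474144e-03, -4.31235838e+01, -2.44222194e+01,  7.17946119e-02,
        5.58925141e-02, -1.27024468e-04]), 'tool_pos': array([ 0.21004613, -0.48072008,  0.24003106]), 'tool_rot': array([-3.14002894e+00, -2.65774832e-04,  4.11757860e-01]), 'contact_force': array([ 0.4061944 ,  0.1388549 , -0.04470174]), 'torque': array([-0.03051597, -0.00959962, -0.02778602]), 'opening': 0.09145142185068389}
scene bin_lid [(0.93, array([0.519, 0.213, 0.153]))]
scene lid_touch [(0.79, array([0.522, 0.216, 0.155]))]
scene bin_mouth [(0.91, array([0.559, 0.24 , 0.134]))]
scene cup_handle [(0.97, array([ 0.549, -0.198,  0.054])), (0.45, array([0.523, 0.215, 0.156]))]
scene cup_rim [(0.61, array([ 0.549, -0.201,  0.05 ])), (0.56, array([ 0.569, -0.442,  0.029]))]
scene tray [(0.65, array([ 0.591, -0.169,  0.002]))]
scene jam_jar [(0.76, array([0.769, 0.047, 0.067]))]
scene rolling_pin []
scene ramekin [(0.94, array([0.549, 0.417, 0.024]))]
side bin_lid []
side lid_touch []
side bin_mouth [(0.72, array([0.533, 0.102, 0.08 ]))]
side cup_handle [(0.81, array([ 0.542, -0.203,  0.058]))]
side cup_rim [(0.97, array([ 0.544, -0.2  ,  0.055]))]
side tray [(0.68, array([ 0.555, -0.217,  0.005]))]
side jam_jar [(0.85, array([0.741, 0.01 , 0.064]))]
side rolling_pin [(0.86, array([ 0.528, -0.466,  0.035]))]
side ramekin []
wrist bin_lid []
wrist lid_touch []
wrist bin_mouth []
wrist cup_handle []
wrist cup_rim []
wrist tray []
wrist jam_jar []
wrist rolling_pin [(0.89, array([ 0.368, -0.439,  0.033]))]
wrist ramekin [(0.45, array([ 0.37 , -0.443,  0.03 ]))]
```

View pics/scene0.png

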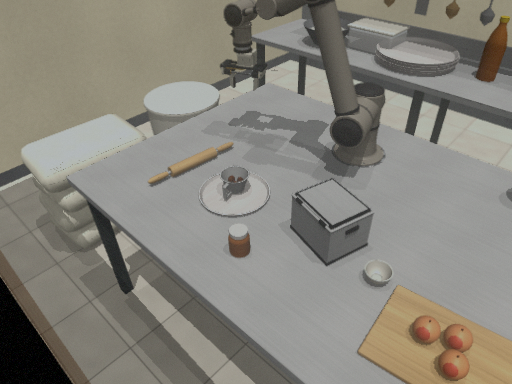

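View pics/side0.png

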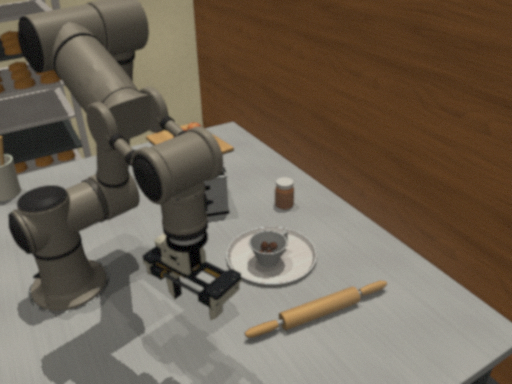

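The scene view shows the caddy around (330,220), the cup on the tray at (235,180), the jar at (239,240), the ramekin at (378,273) and the pin at (195,162). I'll zoom in to fit the poses.

```bash
python3 - <<'E'
import cv2
a=cv2.imread('pics/scene0.png'); b=cv2.imread('pics/side0.png')
cv2.imwrite('pics/z1.png',cv2.resize(a[170:270,270:400],None,fx=6,fy=6,interpolation=cv2.INTER_CUBIC))
cv2.imwrite('pics/z2.png',cv2.resize(a[155:225,185:285],None,fx=7,fy=7,interpolation=cv2.INTER_CUBIC))
cv2.imwrite('pics/z3.png',cv2.resize(b[215:295,215:325],None,fx=7,fy=7,interpolation=cv2.INTER_CUBIC))
E
```

```text
(no output)
```

View pics/z1.png

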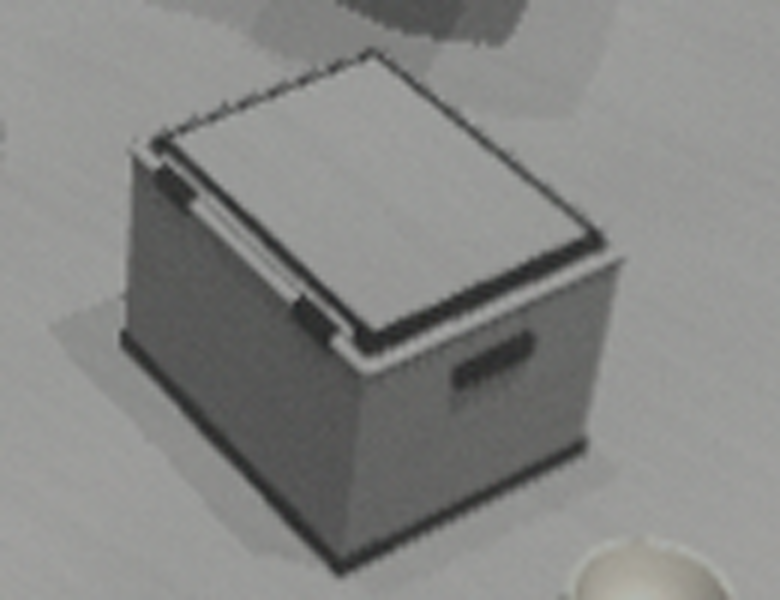

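View pics/z2.png

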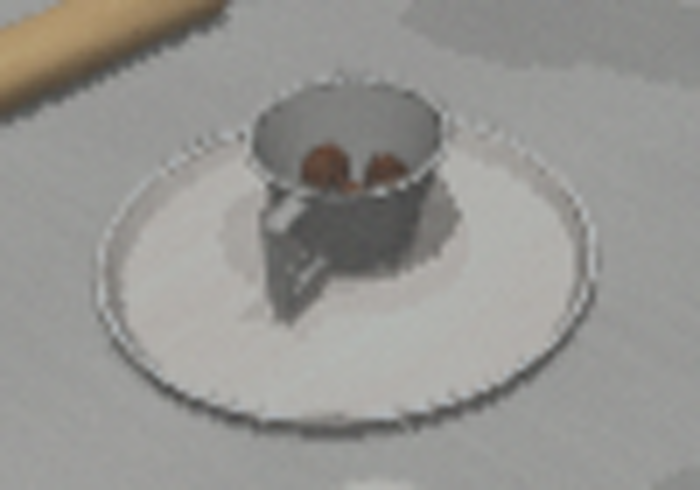

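View pics/z3.png

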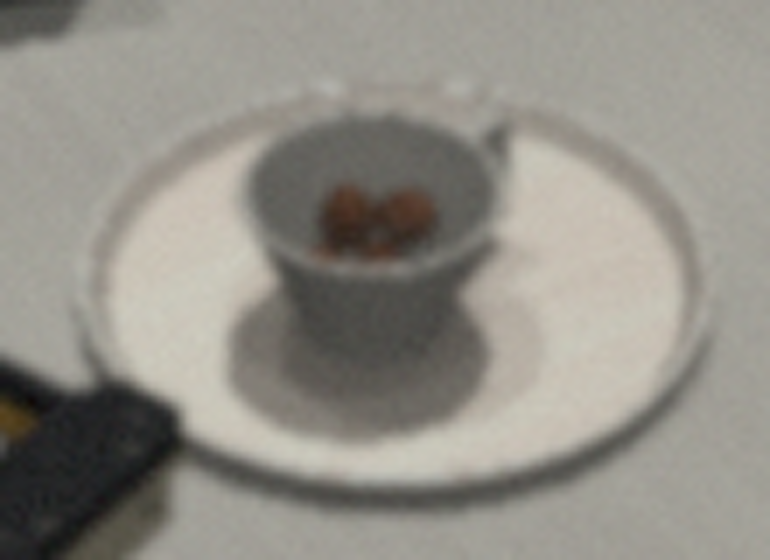

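```bash
python3 - <<'E'
from h import *
def z1(x,y): return ((x+.5)/6-.5+270,(y+.5)/6-.5+170)
for n,uv,z in [('rimA',(132,152),.15),('rimB',(365,368),.15),('rimC',(622,260),.15),('footA',(123,345),0),('footB',(342,573),0),('footC',(585,450),0),('lidfar',(155,143),.156),('lidB',(370,345),.156),('lidC',(603,238),.156),('lidD',(373,50),.156)]:
    print(n,onz('scene',z1(*uv),z).round(4))
def z2(x,y): return ((x+.5)/7-.5+185,(y+.5)/7-.5+155)
def z3(x,y): return ((x+.5)/7-.5+215,(y+.5)/7-.5+215)
from scipy.optimize import least_squares
def fit(cam,pts,z):
    P=np.array([onz(cam,p,z)[:2] for p in pts])
    r=least_squares(lambda q:np.hypot(*(P-q[:2]).T)-q[2],[*P.mean(0),.05]);return r.x.round(4)
print('cup',fit('scene',[z2(*p) for p in [(252,140),(345,75),(445,130),(350,194),(280,95),(420,165),(280,180)]],.075))
print('cup side',fit('side',[z3(*p) for p in [(250,195),(380,115),(497,190),(375,270),(300,255),(450,250)]],.075))
print('tray',fit('scene',[z2(*p) for p in [(97,285),(345,75+28),(600,260),(330,430),(150,385),(540,370),(130,200)]],.014))
print('tray side',fit('side',[z3(*p) for p in [(75,300),(712,300),(400,490),(180,435),(620,425),(120,200),(660,190)]],.014))
for p,z in [((275,220),.066),((283,320),.017)]: print('h',onz('scene',z2(*p),z).round(4))
for p,z in [((500,135),.069),((510,165),.04)]: print('hs',onz('side',z3(*p),z).round(4))
E
```

```text
rimA [0.5717 0.0911 0.15  ]
rimB [0.623  0.2776 0.15  ]
rimC [0.4733 0.3288 0.15  ]
footA [0.5655 0.0858 0.    ]
footB [0.6201 0.2785 0.    ]
footC [ 0.4601  0.3259 -0.    ]
lidfar [0.5635 0.0999 0.156 ]
lidB [0.6139 0.2734 0.156 ]
lidC [0.4717 0.3158 0.156 ]
lidD [0.4188 0.1383 0.156 ]
cup [ 0.5454 -0.2064  0.0525]
cup side [ 0.5449 -0.2072  0.0515]
tray [ 0.5677 -0.1859  0.1389]
tray side [ 0.562  -0.1956  0.1336]
h [ 0.6158 -0.188   0.066 ]
h [ 0.6309 -0.1709  0.017 ]
hs [ 0.615  -0.1964  0.069 ]
hs [ 0.6286 -0.1846  0.04  ]
```

The caddy, cup and tray fits agree between views. I'll move via a point above the cup, which also gives a wrist picture of the handle and joint/pose pairs for kinematics.

```bash
python3 -m creep '[[[33,-16,-6,0,0,-65,-1],[33,-16,-6,0,0,-65,-1],[33,-16,-6,0,0,-65,-1],[33,-16,-6,0,0,-65,-1],[33,-16,-6,0,0,-65,-1],[33,-16,-6,0,0,-65,-1],[33,-16,-6,0,0,-65,-1],[33,-16,-6,0,0,-65,-1]]]' 30; cat >> h.py <<'E'
import json
def st(log=True):
    o=robot.observe()
    if log: open('log.jsonl','a').write(json.dumps([list(map(float,o['qpos'])),list(map(float,o['tool_pos'])),list(map(float,o['tool_rot']))])+'\n')
    print('t',round(o['time'],2),'q',np.round(o['qpos'],3),'p',np.round(o['tool_pos'],4),'r',np.round(np.degrees(o['tool_rot']),1),'F',np.round(o['contact_force'],1),'op',round(o['opening'],4))
    return o
E
python3 - <<'E'
from h import *
st(); snap('wrist','w1')
p=robot.camera_params('wrist'); R=np.array(p['R']); print('cam pos',(-R.T@p['t']).round(3),'cam z',R[2].round(3))
for l in ['cup_handle','cup_rim','tray','jam_jar']: print(l,[(round(d['score'],2),w('wrist',d['centre'],p).round(3)) for d in robot.look_for('wrist',l)[:2]])
E
```

```text
time: 2.3
tool_pos: [0.4506, -0.1994, 0.3017]
tool_rot: [3.14, 0.0, 1.555]
contact_force: [0.2, -0.7, -0.4]
opening: 0.0323
t 2.3 q [-5.730e-01  2.390e-01  1.499e+00  1.000e-03  1.402e+00 -5.570e-01] p [ 0.4506 -0.1994  0.3017] r [179.9   0.   89.1] F [ 0.2 -0.7 -0.4] op 0.0323
cam pos [ 0.452 -0.128  0.445] cam z [-0.001 -0.264 -0.965]
cup_handle [(0.77, array([ 0.567, -0.213,  0.064])), (0.5, array([ 0.567, -0.154,  0.001]))]
cup_rim [(0.95, array([ 0.561, -0.216,  0.064]))]
tray [(0.84, array([ 0.57 , -0.154,  0.001]))]
jam_jar [(0.71, array([0.743, 0.001, 0.03 ]))]
```

View pics/w1.png

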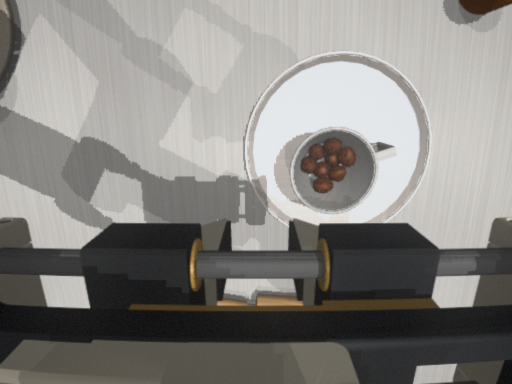

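The wrist view shows the cup rim centred near (334,170), its handle towards (390,150), and tray edges x 243–431, top 52.

```bash
python3 - <<'E'
from h import *
im=cv2.imread('pics/w1.png')
cv2.imwrite('pics/w1z.png',cv2.resize(im[40:240,235:440],None,fx=3.8,fy=2.9,interpolation=cv2.INTER_CUBIC)[:600,:790])
for n,uv,z in [('rimL',(291,170),.075),('rimR',(378,170),.075),('rimT',(334,127),.075),('rimB',(334,214),.075),('trL',(243,143),.014),('trR',(431,143),.014),('trT',(338,52),.014),('trBL',(262,215),.014)]:
    print(n,onz('wrist',uv,z).round(4))
E
```

```text
rimL [ 0.4867 -0.2102  0.075 ]
rimR [ 0.5962 -0.2128  0.075 ]
rimT [ 0.5386 -0.1586  0.075 ]
rimB [ 0.5427 -0.2698  0.075 ]
trL [ 0.4249 -0.1823  0.014 ]
trR [ 0.6961 -0.1879  0.014 ]
trT [ 0.5559 -0.0641  0.014 ]
trBL [ 0.4492 -0.2911  0.014 ]
```

View pics/w1z.png

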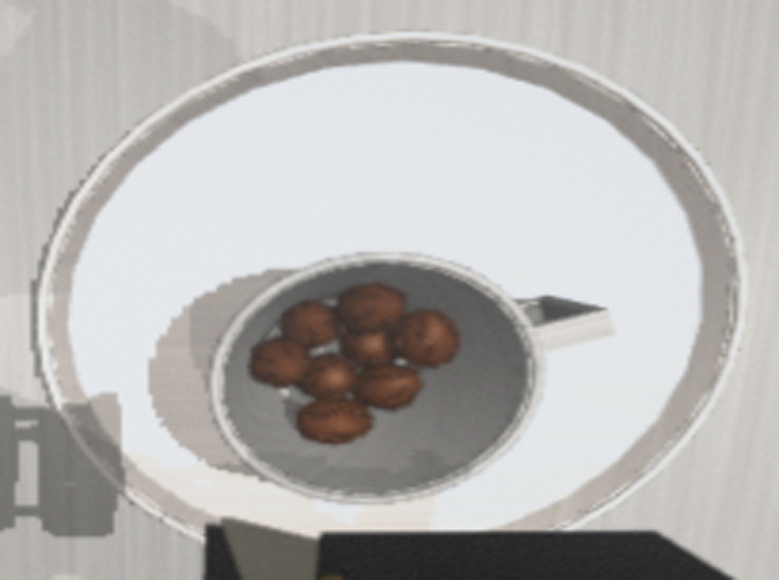

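```bash
python3 - <<'E'
from h import *
for a in [(612,312),(612,336),(545,348),(540,322)]:
    uv=((a[0]+.5)/3.8-.5+235,(a[1]+.5)/2.9-.5+40)
    P=onz('wrist',uv,.069); d=P[:2]-np.array([.5425,-.2105]); print(a,P.round(4),np.hypot(*d).round(4),np.degrees(np.arctan2(d[1],d[0])).round(1))
E
```

```text
(612, 312) [ 0.6191 -0.1855  0.069 ] 0.0806 18.1
(612, 336) [ 0.62   -0.1959  0.069 ] 0.0788 10.6
(545, 348) [ 0.5976 -0.2008  0.069 ] 0.056 10.0
(540, 322) [ 0.5951 -0.1893  0.069 ] 0.0567 21.9
```

```bash
python3 -m creep '[[[5,0.3,0,0,0,-8,-1],[10,0.5,0,0,0,-16,-1],[15,0.7,1,0,0,-25,-1],[20,1,2,0,0,-33,-1],[25,1.3,3,0,0,-41,-1],[30,1.6,4,0,0,-50,-1],[35,1.9,5,0,0,-58,-1],[40,2.1,6,0,0,-66,-1]]]' 30; python3 - <<'E'
from h import *
st(); snap('wrist','w2')
p=robot.camera_params('wrist')
for l in ['bin_lid','lid_touch','bin_mouth']: print(l,[(round(d['score'],2),w('wrist',d['centre'],p).round(3)) for d in robot.look_for('wrist',l)[:2]])
snap('scene','s2')
E
```

```text
time: 3.35
tool_pos: [0.4793, 0.1904, 0.2411]
tool_rot: [-3.141, -0.0, 2.699]
contact_force: [0.4, -0.6, 0.2]
opening: 0.0006
t 3.35 q [ 0.23   0.325  1.548 -0.     1.269 -0.898] p [0.4793 0.1904 0.2411] r [-180.    -0.   154.6] F [ 0.4 -0.6  0.2] op 0.0006
bin_lid [(0.77, array([0.474, 0.232, 0.155]))]
lid_touch [(0.82, array([0.475, 0.238, 0.158]))]
bin_mouth [(0.96, array([0.463, 0.239, 0.152])), (0.73, array([0.474, 0.235, 0.154]))]
```

View pics/w2.png

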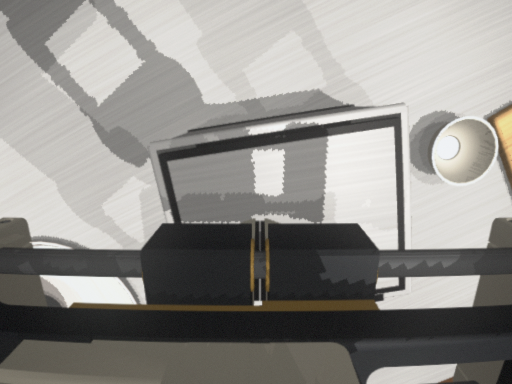

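View pics/s2.png

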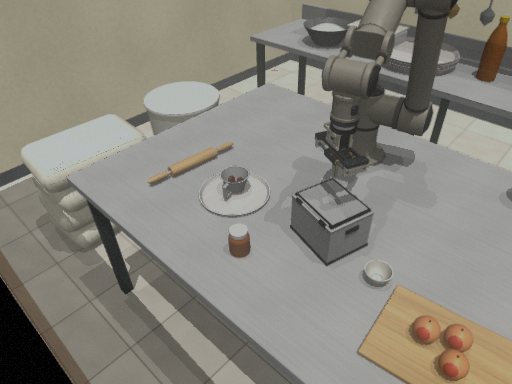

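```bash
python3 - <<'E'
from h import *
def corners(c,z): return onz('wrist',c,z).round(4)
a,b=corners((402,116),.156),corners((160,153),.156)
c,d=corners((406,104),.150),corners((151,144),.150)
e=corners((404,290),.156)
print(a,b,c,d,e)
for u,v in [(a,b),(c,d),(e,a)]:
    q=(u-v)[:2]; print(np.hypot(*q).round(4),np.degrees(np.arctan2(q[1],q[0])).round(2))
M=np.array([.5175,.207]);yaw=np.radians(-16.3)
for cam,f in [('wrist','w2'),('scene','s2')]:
    im=cv2.imread(f'pics/{f}.png')
    for x in(-.0755,.0745):
        for y in (-.093,.093):
            P=[M[0]+x*np.cos(yaw)-y*np.sin(yaw),M[1]+x*np.sin(yaw)+y*np.cos(yaw),.156]; print(cam,x,y,proj(cam,P).round(1))
E
```

```text
[0.4666 0.3123 0.156 ] [0.4129 0.1356 0.156 ] [0.4608 0.3206 0.15  ] [0.4036 0.1305 0.15  ] [0.6102 0.2669 0.156 ]
0.1847 73.1
0.1985 73.25
0.1506 -17.54
wrist -0.0755 -0.093 [167.7 158.1]
wrist -0.0755 0.093 [410.2 118.7]
wrist 0.0745 -0.093 [208.6 320.7]
wrist 0.0745 0.093 [414.5 290.4]
scene -0.0755 -0.093 [331.9 178. ]
scene -0.0755 0.093 [370.6 209.4]
scene 0.0745 -0.093 [294.8 192.9]
scene 0.0745 0.093 [331.6 227.6]
```

```bash
python3 -m creep '[[[0.7,1.1,2.5,0,0,-4.4,-1],[1.4,2.2,5,0,0,-8.7,-1],[1.4,2.2,5.5,0,0,-8.7,-1],[1.4,2.2,6,0,0,-8.7,-1],[1.4,2.2,6,0,0,-8.7,-1]]]'; python3 - <<'E'
from h import *
st();print(robot.observe()['joint_efforts'].round(2))
E
```

```text
time: 4.1
tool_pos: [0.4766, 0.2133, 0.1819]
tool_rot: [-3.14, -0.0, 2.842]
contact_force: [0.9, 0.5, 0.1]
opening: 0.0006
t 4.1 q [ 2.750e-01  3.930e-01  1.621e+00 -1.000e-03  1.129e+00 -9.960e-01] p [0.4766 0.2133 0.1819] r [-179.9   -0.   162.8] F [0.9 0.5 0.1] op 0.0006
[ 7.000e-02 -4.333e+01 -2.224e+01  1.000e-02 -3.000e-02  1.000e-02]
```

```bash
python3 -m creep '[[[0,0,0.4,0,0,0,-1],[0,0,0.7,0,0,0,-1],[0,0,1.0,0,0,0,-1],[0,0,1.2,0,0,0,-1],[0,0,1.2,0,0,0,-1]]]'; python3 - <<'E'
from h import *
st()
E
```

```text
time: 4.6
tool_pos: [0.4766, 0.2133, 0.1699]
tool_rot: [-3.14, -0.0, 2.842]
contact_force: [0.1, -0.8, 1.3]
opening: 0.0003
t 4.6 q [ 2.750e-01  4.060e-01  1.637e+00 -1.000e-03  1.100e+00 -9.960e-01] p [0.4766 0.2133 0.1699] r [-179.9   -0.   162.8] F [ 0.1 -0.8  1.3] op 0.0003
```

```bash
python3 -m creep '[[[0,0,0.1,0,0,0,-1],[0,0,0.2,0,0,0,-1],[0,0,0.2,0,0,0,-1]]]'; python3 -m creep '[[[0,0,0.1,0,0,0,-1],[0,0,0.2,0,0,0,-1],[0,0,0.2,0,0,0,-1]]]'
```

```text
time: 4.9
tool_pos: [0.4765, 0.2133, 0.1678]
tool_rot: [-3.14, -0.0, 2.842]
contact_force: [-0.3, -0.7, 1.2]
opening: 0.0003
time: 5.2
tool_pos: [0.4765, 0.2133, 0.1657]
tool_rot: [-3.14, -0.0, 2.842]
contact_force: [-1.1, 0.1, 2.0]
opening: 0.0003
```

```bash
python3 -m creep '[[[0,0,0.1,0,0,0,-1],[0,0,0.1,0,0,0,-1]]]';  python3 -m creep '[[[0,0,0.05,0,0,0,-1],[0,0,0.05,0,0,0,-1]]]'
```

```text
time: 5.4
tool_pos: [0.4765, 0.2133, 0.1652]
tool_rot: [-3.14, -0.0, 2.842]
contact_force: [-3.5, -1.6, 7.2]
opening: 0.0
time: 5.6
tool_pos: [0.4765, 0.2133, 0.1652]
tool_rot: [-3.14, 0.0, 2.842]
contact_force: [-2.4, -2.2, 6.9]
opening: 0.0006
```

```bash
python3 -m creep '[[[0,0,-0.3,0,0,0,-1],[0,0,-0.6,0,0,0,-1],[0,0,-1.2,0,0,0,-1],[-0.1,0,-1.8,0,0,0,-1],[-0.2,0,-2.4,0,0,0,-1],[-0.4,0,-3.0,0,0,0,-1]]]'; python3 - <<'E'
from h import *
st();snap('scene','s3')
im=cv2.imread('pics/s3.png');cv2.imwrite('pics/s3z.png',cv2.resize(im[110:270,270:410],None,fx=3.7,fy=3.7))
E
```

```text
time: 6.2
tool_pos: [0.4803, 0.2122, 0.1958]
tool_rot: [-3.14, 0.0, 2.842]
contact_force: [-0.5, -0.2, 1.6]
opening: 0.0002
t 6.2 q [ 2.710e-01  3.830e-01  1.593e+00 -1.000e-03  1.166e+00 -1.001e+00] p [0.4803 0.2122 0.1958] r [-179.9    0.   162.9] F [-0.5 -0.2  1.6] op 0.0002
```

View pics/s3z.png

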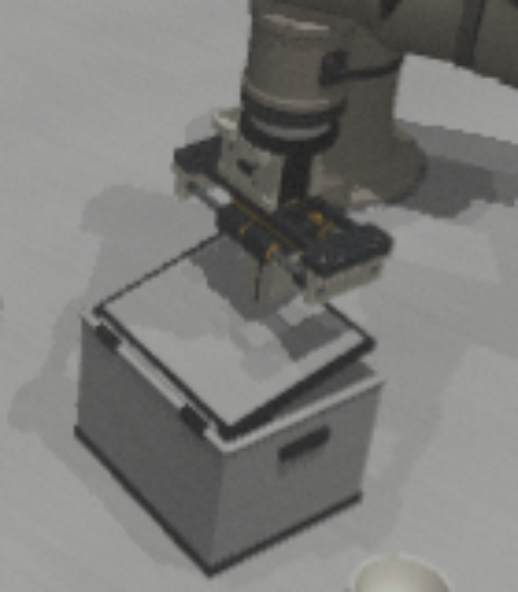

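The picture shows the lid lifted under the fingertip (contact near (262,290) in the crop). I'll carry on along the arc.

```bash
python3 -m creep '[[[-0.35,0,-1.2,0,0,0,-1],[-0.8,0,-2.3,0,0,0,-1],[-1.4,0,-3.4,0,0,0,-1],[-2.1,0,-4.4,0,0,0,-1],[-2.9,0,-5.3,0,0,0,-1],[-3.8,0,-6.2,0,0,0,-1],[-4.8,0,-6.9,0,0,0,-1],[-5.8,0,-7.6,0,0,0,-1]]]'; python3 - <<'E'
from h import *
st();snap('scene','s4')
im=cv2.imread('pics/s4.png');cv2.imwrite('pics/s4z.png',cv2.resize(im[110:270,270:410],None,fx=3.7,fy=3.7))
E
```

```text
time: 7.05
tool_pos: [0.537, 0.1952, 0.2733]
tool_rot: [3.141, 0.002, 2.842]
contact_force: [1.7, -0.0, -0.4]
opening: 0.0005
t 7.05 q [ 2.150e-01  4.050e-01  1.337e+00 -1.000e-03  1.397e+00 -1.056e+00] p [0.537  0.1952 0.2733] r [1.800e+02 1.000e-01 1.629e+02] F [ 1.7 -0.  -0.4] op 0.0005
```

View pics/s4z.png

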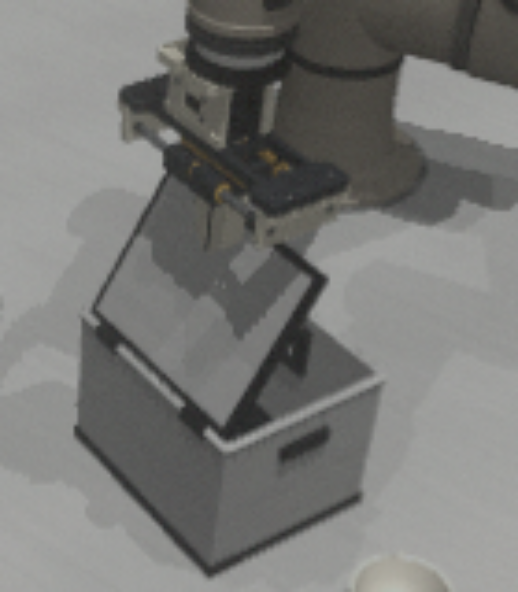

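```bash
python3 -m creep '[[[-1.1,0,-0.6,0,0,0,-1],[-2.2,0,-1.0,0,0,0,-1],[-3.4,0,-1.4,0,0,0,-1],[-4.6,0,-1.6,0,0,0,-1],[-5.9,0,-1.7,0,0,0,-1],[-6.7,0,-1.7,0,0,0,-1],[-7.6,0,-1.8,0,0,0,-1],[-8.2,0,-1.8,0,0,0,-1]]]'; python3 - <<'E'
from h import *
st();snap('scene','s5')
im=cv2.imread('pics/s5.png');cv2.imwrite('pics/s5z.png',cv2.resize(im[90:270,250:410],None,fx=3.3,fy=3.3))
E
```

```text
time: 7.9
tool_pos: [0.6173, 0.1704, 0.2925]
tool_rot: [3.141, 0.005, 2.842]
contact_force: [0.6, 0.2, 0.2]
opening: 0.0002
t 7.9 q [ 1.500e-01  5.330e-01  1.080e+00 -1.000e-03  1.524e+00 -1.121e+00] p [0.6173 0.1704 0.2925] r [179.9   0.3 162.8] F [0.6 0.2 0.2] op 0.0002
```

View pics/s5z.png

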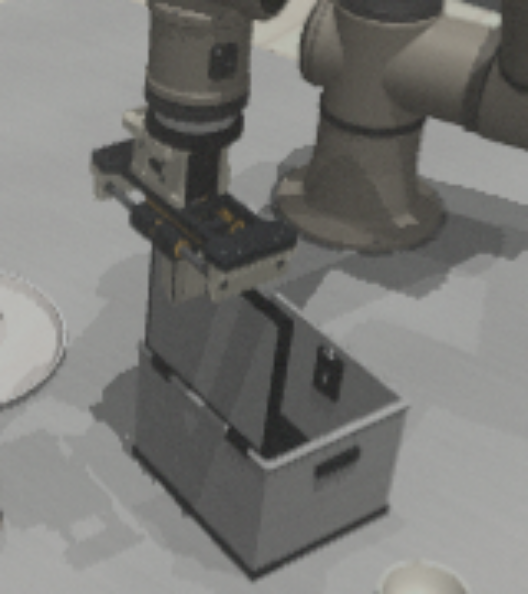

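Lid is at its stop with no load on the finger. I'll lift clear, and tilt the wrist a little in free air to calibrate my kinematic model for planning the pour.

```bash
python3 -m creep '[[[0,0,-3,0,0,0,-1],[0,0,-7,0,0,0,-1],[0,0,-11,0,0,0,-1],[0,-2,-14,0,0,6,-1],[0,-6,-14,0,0,14,-1],[0,-11,-14,0,0,22,-1],[0,-16,-14,0,0,30,-1],[0,-21,-14,0,0,38,-1]]]'; python3 -c "
from h import *
st()"; python3 -m creep '[[[0,0,0,8,0,0,-1],[0,0,0,16,0,0,-1],[0,0,0,24,0,0,-1],[0,0,0,24,0,0,-1]]]'; python3 -c "
from h import *
st()"; python3 -m creep '[[[0,0,0,-8,8,0,-1],[0,0,0,-16,16,0,-1],[0,0,0,-16,16,0,-1]]]'; python3 -c "
from h import *
st()"
```

```text
time: 8.75
tool_pos: [0.5539, -0.0317, 0.4322]
tool_rot: [3.138, 0.003, 2.173]
contact_force: [0.7, -0.4, 0.6]
opening: 0.0005
t 8.75 q [-0.196  0.336  1.019  0.     1.781 -0.798] p [ 0.5539 -0.0317  0.4322] r [179.8   0.2 124.5] F [ 0.7 -0.4  0.6] op 0.0005
time: 9.15
tool_pos: [0.5555, -0.0303, 0.428]
tool_rot: [-2.72, -0.002, 2.176]
contact_force: [1.0, 0.3, -1.5]
opening: 0.0003
t 9.15 q [-0.055  0.579  0.715 -0.307  2.166 -0.792] p [ 0.5555 -0.0303  0.428 ] r [-1.558e+02 -1.000e-01  1.247e+02] F [ 1.   0.3 -1.5] op 0.0003
time: 9.45
tool_pos: [0.5555, -0.0305, 0.4294]
tool_rot: [-3.0, -0.271, 2.096]
contact_force: [-0.7, -0.6, 0.0]
opening: 0.0005
t 9.45 q [-0.243  0.529  0.763  0.109  2.137 -0.742] p [ 0.5555 -0.0305  0.4294] r [-171.9  -15.5  120.1] F [-0.7 -0.6  0. ] op 0.0005
```

```bash
cat > kin.py <<'E'
import numpy as np, json
from scipy.spatial.transform import Rotation as Ro
from scipy.optimize import least_squares
rz=lambda a:Ro.from_euler('z',a); ry=lambda a:Ro.from_euler('y',a)
lo=np.array([-2.53,-.77,.04,-1,.28,-3.11]);hi=np.array([2.53,2.02,2.7,4.14,2.66,3.11])
def fk(q,P,s4=1,s6=1):
    h,L1,L2,L3,d,e=P
    R=rz(q[0]); p=np.array([0,0,h])+R.apply([0,d,0])
    R=R*ry(q[1]); p=p+R.apply([e,0,L1])
    R=R*ry(q[2]); p=p+R.apply([0,0,L2])
    R=R*rz(s4*q[3])*ry(q[4]); p=p+R.apply([0,0,L3])
    R=R*rz(s6*q[5]+S6)
    return p,R
S6=np.pi/2
E
python3 - <<'E'
import kin; from kin import *
D=[json.loads(l) for l in open('log.jsonl')]
D.append([[-1.305,.3427,1.525,0,1.2754,-.146],[.21,-.4807,.24],[-3.14,0,.4118]])
for s4 in(1,-1):
  for s6 in (1,-1):
    for S in (np.pi/2,-np.pi/2):
      kin.S6=S
      def f(P):
        r=[]
        for q,p,o in D:
            pp,R=fk(q,P,s4,s6); r+=list(pp-p)+list(.1*(Ro.from_euler('xyz',o).inv()*R).as_rotvec())
        return np.array(r)
      s=least_squares(f,[.3,.4,.4,.3,.07,0]); print(s4,s6,round(S,2),s.cost,s.x.round(4),np.abs(s.fun).max())
E
```

```text
1 1 1.57 0.0005206077351412505 [ 0.109   0.5324  0.3804  0.2663  0.0758 -0.0213] 0.020445718198599527
1 1 -1.57 0.543348739592334 [ 0.109   0.5324  0.3804  0.2663  0.0758 -0.0213] 0.3141592653589793
1 -1 1.57 0.16675125073514507 [ 0.109   0.5324  0.3804  0.2663  0.0758 -0.0213] 0.22411847193828094
1 -1 -1.57 0.13757269487381277 [ 0.109   0.5324  0.3804  0.2663  0.0758 -0.0213] 0.28495891359243236
-1 1 1.57 0.007845599201133972 [ 0.0762  0.2956  0.3918 -0.0166  0.0722  0.0518] 0.0657884819625779
-1 1 -1.57 0.5347002368348692 [ 0.0762  0.2956  0.3918 -0.0166  0.0722  0.0518] 0.3141589132098148
-1 -1 1.57 0.17012973350130617 [ 0.0762  0.2956  0.3918 -0.0166  0.0722  0.0518] 0.22412892451596728
-1 -1 -1.57 0.14795034069208624 [ 0.0762  0.2956  0.3918 -0.0166  0.0722  0.0518] 0.28495891359243236
```

```bash
python3 - <<'E'
import re
s=open('kin.py').read()
s=s.replace("h,L1,L2,L3,d,e=P","h,L1,L2,L3,d,e,d4,e4=P").replace("R=R*rz(s4*q[3])*ry(q[4]);","R=R*rz(s4*q[3]); p=p+R.apply([e4,d4,0]); R=R*ry(q[4]);")
open('kin.py','w').write(s)
E
python3 - <<'E'
import kin; from kin import *
D=[json.loads(l) for l in open('log.jsonl')]
D.append([[-1.305,.3427,1.525,0,1.2754,-.146],[.21,-.4807,.24],[-3.14,0,.4118]])
def f(P):
    r=[]
    for q,p,o in D:
        pp,R=fk(q,P); r+=list(pp-p)+list(.1*(Ro.from_euler('xyz',o).inv()*R).as_rotvec())
    return np.array(r)
s=least_squares(f,[.3,.4,.4,.3,.07,0,0,0]); print(s.x.round(4).tolist(),s.cost);print(s.fun.reshape(-1,6).round(4))
E
```

```text
[0.1987, 0.4937, 0.3795, 0.275, 0.079, 0.0026, -0.0024, 0.0383] 3.212341259859553e-05
[[ 0.0008 -0.0002  0.0001  0.     -0.      0.    ]
 [ 0.0008  0.0004 -0.0001  0.      0.      0.    ]
 [ 0.001   0.0005 -0.0004  0.     -0.     -0.    ]
 [ 0.001   0.0005 -0.0004  0.     -0.      0.    ]
 [ 0.0008  0.0005 -0.0003 -0.     -0.     -0.    ]
 [-0.0013 -0.      0.0003  0.      0.      0.    ]
 [-0.004  -0.0004  0.0009 -0.     -0.      0.    ]
 [-0.0035  0.001   0.0001  0.     -0.      0.    ]
 [ 0.0015 -0.004   0.0006  0.     -0.      0.    ]
 [ 0.0023  0.0012 -0.0009  0.      0.     -0.    ]
 [ 0.0004 -0.0005  0.     -0.      0.      0.    ]]
```

```bash
cat > plan.py <<'E'
from kin import *
import itertools
P=[0.1987,0.4937,0.3795,0.275,0.079,0.0026,-0.0024,0.0383]
M=np.array([.515,.2045,.15]);YB=np.radians(-16.7);RB=rz(YB)
def ik(p,R,q0,tol=1e-3):
    f=lambda q:np.r_[fk(q,P)[0]-p,.3*(R.inv()*fk(q,P)[1]).as_rotvec()]
    s=least_squares(f,np.clip(q0,lo+.02,hi-.02),bounds=(lo+.01,hi-.01),max_nfev=60)
    return (s.x if np.abs(s.fun).max()<tol else None)
def grasp(k,beta,zg=.037):
    # tool in cup frame (origin underside centre, x to handle)
    R=Ro.from_euler('x',np.pi) if k==0 else rz(np.pi)*Ro.from_euler('x',np.pi)
    R=Ro.from_euler('y',beta)*R   # beta>0: z-> tool z tips to -x_cup => hand outward
    return R,np.array([.08,0,zg])
g=np.meshgrid
def boxpts(x,y,z,n=4):
    return np.array([c for c in itertools.product(np.linspace(*x,n),np.linspace(*y,n),np.linspace(*z,n))])
HAND=np.vstack([boxpts((-.0375,.0375),(-.095,.095),(-.15,-.052),5),boxpts((-.01,.01),(-.03,.03),(-.052,.014)),boxpts((-.05,.05),(-.05,.05),(-.30,-.15)),boxpts((.03,.1),(-.03,.03),(-.17,-.12))])
th=np.linspace(0,2*np.pi,16,endpoint=False)
CUP=np.vstack([np.c_[r*np.cos(th),r*np.sin(th),0*th+z] for r,z in[(.03,0),(.042,.036),(.054,.072)]])
def sdbox(X,c,h):
    d=np.abs(X-c)-h; return np.linalg.norm(np.maximum(d,0),axis=1)+np.minimum(d.max(1),0)
def clear(pts):
    X=RB.inv().apply(pts-M)
    return min(sdbox(X,[0,0,-.075],[.083,.1,.075]).min(), sdbox(X,[.0735,0,.075],[.0065,.093,.08]).min(), (X[:,2]+.15).min(),
      sdbox(pts,[.755,.03,.05],[.04,.04,.05]).min(), sdbox(pts,[.55,.417,.02],[.045,.045,.022]).min())
def pourpose(psi,al,phi,k,beta,lipoff=.03,liph=.05):
    ax=np.array([-np.sin(al),np.cos(al),0]) # tilt z toward direction al in cup frame
    Rc=rz(psi)*Ro.from_rotvec(phi*ax)
    lip=Rc.apply([.054*np.cos(al),.054*np.sin(al),.072])
    pd=rz(psi).apply([np.cos(al),np.sin(al),0])
    c=M-lipoff*pd+[0,0,liph]-lip
    Rt,pt=grasp(k,beta)
    return c,Rc,c+Rc.apply(pt),Rc*Rt
E
cat > search.py <<'E'
from plan import *
res=[]
rng=np.random.default_rng(0)
seeds=[np.array([.3,a,b,c,d,e]) for a,b in[(.3,1.5),(.7,1.2),(-.2,1.8)] for c in(-.6,.8,1.6,2.6,3.2) for d in(1.,1.8) for e in(-1.5,1.5)]
for k in(0,1):
  for beta in (0,):
    for al in np.radians(np.arange(0,360,30)):
      for psi in np.radians(np.arange(0,360,30)):
        for phi in (np.radians(115),):
          c,Rc,p,R=pourpose(psi,al,phi,k,beta)
          if p[2]<0.15: continue
          cl=min(clear(c+Rc.apply(CUP)),clear(p+R.apply(HAND)))
          if cl<.008: continue
          for s in seeds[rng.integers(3)::3]:
            q=ik(p,R,s)
            if q is not None:
                m=np.min(np.minimum(q-lo,hi-q)); res.append((m,cl,k,round(np.degrees(al)),round(np.degrees(psi)),q)); break
res.sort(key=lambda r:-min(r[0],.3)-5*min(r[1],.04))
for r in res[:30]: print(round(r[0],2),round(r[1],3),*r[2:5],r[5].round(2))
print(len(res))
E
time python3 search.py
```

```text
0.29 0.013 0 150 90 [-0.28  0.66  2.41  1.85  1.99 -2.01]
0.29 0.013 1 150 90 [-0.28  0.66  2.41  1.85  1.99  1.13]
0.25 0.012 0 120 120 [-0.22  0.73  2.45  1.85  2.02 -2.67]
0.25 0.009 1 120 120 [-0.22  0.73  2.45  1.85  2.02  0.47]
4
real	0m14.950s
user	0m14.625s
sys	0m0.128s
```

```bash
cat >> plan.py <<'E'
def armpts(q):
    R=rz(q[0]); p=np.array([0,0,P[0]])+R.apply([0,P[4],0]); R=R*ry(q[1]); el=p+R.apply([P[5],0,P[1]]); R=R*ry(q[2]); wr=el+R.apply([0,0,P[2]])
    R4=R*rz(q[3]); w2=wr+R4.apply([P[7],P[6],0])
    pts=[]
    for t in np.linspace(.2,1,6):
        pts.append(el+t*(wr-el))
    pts.append(w2)
    return np.array(pts)
E
cat > search.py <<'E'
from plan import *
res=[]
rng=np.random.default_rng(0)
seeds=[np.array([a0,a,b,c,d,e]) for a0 in(-.3,.4) for a,b in[(.3,1.5),(.7,2.2)] for c in(-.6,.8,1.6,2.4) for d in(1.,1.9) for e in(-1.5,1.5)]
for k in(0,):
    for al in np.radians(np.arange(0,360,15)):
      for psi in np.radians(np.arange(0,360,20)):
       for phi in np.radians([105,115]):
        for liph in (.05,.09):
         for lo_ in (.0,.03):
          c,Rc,p,R=pourpose(psi,al,phi,k,0,lo_,liph)
          cl=min(clear(c+Rc.apply(CUP)),clear(p+R.apply(HAND)))
          if cl<.012 or p[2]<.15: continue
          for s in seeds[rng.integers(3)::3]:
            q=ik(p,R,s)
            if q is not None:
                ca=clear(armpts(q))
                if ca<.08: break
                q6=min(q[5]+3.11,3.11-q[5]); 
                m=np.min(np.minimum(q-lo,hi-q)[:5]); res.append((m,cl,round(ca,2),round(np.degrees(al)),round(np.degrees(psi)),round(np.degrees(phi)),liph,lo_,q)); break
res.sort(key=lambda r:-min(r[0],.3)-5*min(r[1],.04))
for r in res[:40]: print(round(r[0],2),round(r[1],3),*r[2:8],r[8].round(2))
print(len(res))
E
time python3 search.py
```

```text
0.59 0.027 0.14 105 180 105 0.09 0.03 [-0.29  0.67  1.95  1.22  2.07 -2.37]
0.62 0.024 0.14 120 160 105 0.09 0.03 [-0.3   0.62  1.98  1.29  2.04 -2.08]
0.5 0.021 0.14 120 160 115 0.09 0.03 [-0.3   0.71  2.    1.33  2.16 -2.15]
0.56 0.021 0.13 90 200 105 0.09 0.03 [-0.27  0.72  1.9   1.14  2.1  -2.65]
0.55 0.02 0.15 90 180 105 0.09 0.03 [-0.3   0.65  2.15  1.38  1.92 -2.79]
0.66 0.018 0.15 135 140 105 0.09 0.03 [-0.31  0.58  2.    1.38  2.   -1.78]
0.4 0.017 0.21 180 60 105 0.09 0.0 [-0.38  0.41  2.3   1.81  1.75 -1.14]
0.5 0.017 0.17 105 160 105 0.09 0.03 [-0.3   0.59  2.2   1.46  1.89 -2.51]
0.47 0.017 0.14 105 180 115 0.09 0.03 [-0.29  0.75  1.96  1.25  2.19 -2.43]
0.38 0.017 0.2 165 80 115 0.09 0.0 [-0.4   0.54  2.32  1.73  1.98 -1.53]
0.52 0.017 0.15 135 140 115 0.09 0.03 [-0.32  0.67  2.02  1.41  2.14 -1.86]
0.65 0.016 0.14 120 160 105 0.05 0.03 [-0.3   0.7   1.99  1.25  2.01 -2.17]
0.47 0.016 0.18 120 140 105 0.09 0.03 [-0.31  0.53  2.23  1.55  1.86 -2.23]
0.41 0.016 0.21 165 80 105 0.09 0.0 [-0.38  0.42  2.29  1.73  1.79 -1.39]
0.49 0.015 0.14 105 160 115 0.09 0.03 [-0.3   0.6
[... 1251 characters left out ...]
160 105 0.09 0.0 [-0.29  0.7   1.7   1.18  2.25 -1.65]
0.56 0.013 0.16 105 180 105 0.09 0.0 [-0.34  0.68  1.91  1.18  2.1  -2.35]
0.42 0.013 0.17 150 100 105 0.05 0.03 [-0.3   0.55  2.28  1.7   1.81 -1.77]
0.44 0.013 0.18 150 100 105 0.09 0.03 [-0.3   0.46  2.26  1.72  1.79 -1.66]
0.43 0.013 0.19 135 120 105 0.05 0.0 [-0.38  0.58  2.27  1.53  1.86 -2.06]
0.44 0.013 0.2 135 120 105 0.09 0.0 [-0.38  0.48  2.26  1.56  1.86 -1.94]
0.4 0.013 0.17 165 80 115 0.09 0.03 [-0.32  0.55  2.3   1.81  1.95 -1.52]
0.59 0.013 0.17 120 160 105 0.09 0.0 [-0.35  0.63  1.95  1.25  2.07 -2.07]
0.62 0.012 0.17 120 160 105 0.05 0.0 [-0.35  0.7   1.96  1.21  2.04 -2.16]
98
real	3m21.961s
user	3m17.501s
sys	0m0.120s
```

```bash
cat > path.py <<'E'
from plan import *
import sys
def run(al,psi,liph,lipoff,k=0,phimax=120,verbose=True):
    al,psi=np.radians([al,psi])
    # upright carry
    q=np.array([-.4,.55,1.5,0,1.1,.88 if k==0 else -2.26])
    C=np.array([.543,-.2095,.003]);y0=np.radians(15)
    Rt,pt=grasp(k,0)
    W=[(C,rz(y0)),(C+[0,0,.15],rz(y0)),(C+[0,0,.30],rz(y0))]
    c,Rc,_,_=pourpose(psi,al,0.0,k,0,lipoff,liph)
    for t in np.linspace(.1,1,10): W.append((C+[0,0,.30]+t*(c-C-[0,0,.3]) ,rz(y0+t*(psi-y0))))
    for ph in np.radians(np.r_[10:phimax+1:10]):
        c,Rc,_,_=pourpose(psi,al,ph,k,0,lipoff,liph); W.append((c,Rc))
    worst=9;ok=True
    for c,Rc in W:
        p,R=c+Rc.apply(pt),Rc*Rt
        qn=ik(p,R,q)
        cl=(round(clear(c+Rc.apply(CUP)),3),round(clear(p+R.apply(HAND)),3))
        if verbose: print(p.round(3),cl,None if qn is None else qn.round(2), '' if qn is None else round(clear(armpts(qn)),2))
        if qn is None: return None
        q=qn
    return q
if __name__=='__main__': run(*map(float,sys.argv[1:5]))
E
python3 path.py 135 140 .09 .03; echo; python3 path.py 120 160 .09 .03
```

```text
[ 0.62  -0.189  0.04 ] (np.float64(0.003), np.float64(0.026)) [-0.41  0.77  1.37  0.    1.    0.9 ] 0.27
[ 0.62  -0.189  0.19 ] (np.float64(0.153), np.float64(0.176)) [-0.41  0.62  1.22  0.    1.31  0.9 ] 0.33
[ 0.62  -0.189  0.34 ] (np.float64(0.258), np.float64(0.21)) [-0.41  0.56  0.92  0.    1.67  0.9 ] 0.4
[ 0.61  -0.123  0.326] (np.float64(0.208), np.float64(0.14)) [-0.32  0.5   1.05  0.    1.59  0.77] 0.37
[ 0.597 -0.059  0.313] (np.float64(0.157), np.float64(0.081)) [-0.23  0.45  1.16  0.    1.53  0.65] 0.32
[0.581 0.003 0.299] (np.float64(0.106), np.float64(0.053)) [-0.13  0.42  1.25  0.    1.47  0.53] 0.28
[0.563 0.062 0.286] (np.float64(0.058), np.float64(0.018)) [-0.03  0.39  1.32  0.    1.43  0.41] 0.26
[0.543 0.117 0.272] (np.float64(0.011), np.float64(0.001)) [0.07 0.38 1.38 0.   1.38 0.29] 0.24
[0.522 0.169 0.259] (np.float64(-0.005), np.float64(0.006)) [0.17 0.37 1.43 0.   1.34 0.17] 0.23
[0.501 0.217 0.245] (np.float64(-0.006), np.float64(-0.005)) [0.27 0.38 1.46 0.   1.31 0.05] 0.23
[0.481 0.261 0.232] (np.float64(0.009), np.float64(0.02)) [ 0.36  0.39  1.48  0.   
[... 3297 characters left out ...]
 0.304] (np.float64(0.043), np.float64(0.081)) [-0.1   0.31  1.83  0.99  1.49 -1.67] 0.16
[0.43  0.286 0.316] (np.float64(0.04), np.float64(0.068)) [-0.17  0.36  1.87  1.09  1.61 -1.78] 0.15
[0.433 0.272 0.326] (np.float64(0.036), np.float64(0.056)) [-0.23  0.42  1.91  1.16  1.73 -1.88] 0.14
[0.435 0.256 0.334] (np.float64(0.033), np.float64(0.046)) [-0.27  0.49  1.94  1.22  1.85 -1.96] 0.13
[0.438 0.24  0.339] (np.float64(0.029), np.float64(0.034)) [-0.29  0.57  1.97  1.27  1.98 -2.04] 0.14
[0.441 0.223 0.34 ] (np.float64(0.023), np.float64(0.019)) [-0.3   0.66  1.99  1.31  2.1  -2.11] 0.14
[0.444 0.206 0.339] (np.float64(0.019), np.float64(0.023)) [-0.3   0.75  2.    1.34  2.23 -2.18] 0.14
```

The pour path (q4 rolling from 0 to about 1.3) is continuous and in range. Next I'll work out the approach to the handle.

```bash
cat >> h.py <<'E'
def delta(p,R):
    o=robot.observe(); R0=Ro.from_euler('xyz',o['tool_rot']); d=R0.inv().apply(np.array(p)-o['tool_pos'])*100
    rv=np.degrees((R0.inv()*R).as_rotvec()); print('delta cm',d.round(2),'deg',rv.round(1),'|',np.linalg.norm(d).round(1),np.linalg.norm(rv).round(1))
def down(yaw): return Ro.from_euler('xyz',[np.pi,0,np.radians(yaw)])
E
python3 -c "
from h import *
st(False); delta([.62,-.1895,.20],down(15.3))"
```

```text
t 9.45 q [-0.243  0.529  0.763  0.109  2.137 -0.742] p [ 0.5555 -0.0305  0.4294] r [-171.9  -15.5  120.1] F [-0.7 -0.6  0. ] op 0.0005
delta cm [-22.51   0.12  17.72] deg [-19.9  -3.5 105. ] | 28.6 106.9
```

```bash
python3 -m creep '[[[-1.7,0,1.4,-1.5,-0.3,8,0],[-3.5,0,2.7,-3,-0.6,16,0],[-5.2,0,4.1,-4.6,-0.8,24.2,0],[-7,0,5.4,-6.1,-1.1,32.3,0],[-8.7,0,6.8,-7.6,-1.4,40.4,0],[-10.4,0,8.2,-9.2,-1.6,48.5,0],[-12.1,0,9.5,-10.7,-1.9,56.5,0],[-13.8,0,10.9,-12.2,-2.2,64.6,0]]]'; python3 -c "
from h import *
st(); delta([.62,-.1895,.20],down(15.3))"
```

```text
time: 10.25
tool_pos: [0.5944, -0.1287, 0.2895]
tool_rot: [-3.032, -0.069, 0.961]
contact_force: [0.1, 0.7, -0.5]
opening: 0.0458
t 10.25 q [-0.385  0.52   1.117  0.091  1.597  0.219] p [ 0.5944 -0.1287  0.2895] r [-173.7   -4.    55.1] F [ 0.1  0.7 -0.5] op 0.0458
delta cm [-4.13  6.5   8.02] deg [-7.4 -1.6 39.9] | 11.1 40.6
```

```bash
python3 -m creep '[[[-0.8,1.3,1.6,-1.5,-0.3,8,0],[-1.7,2.6,3.2,-3,-0.6,16,0],[-2.5,3.9,4.8,-4.4,-1,24,0],[-3.3,5.2,6.4,-5.9,-1.3,32,0],[-4.1,6.5,8,-7.4,-1.6,40,0],[-4.1,6.5,8,-7.4,-1.6,40,0]]]'; python3 - <<'E'
from h import *
st(); delta([.62,-.1895,.10],down(15.3)); snap('wrist','w6'); snap('scene','s6'); snap('side','d6')
for n in ('scene','side','wrist'):
    for l in ('cup_rim','cup_handle'): print(n,l,[(round(d['score'],2),w(n,d['centre']).round(3)) for d in robot.look_for(n,l)[:2]])
a=cv2.imread('pics/s6.png')[120:230,170:300]; b=cv2.imread('pics/d6.png')[160:300,200:330]
cv2.imwrite('pics/m6.png',np.hstack([cv2.resize(a,(390,330)),cv2.resize(b,(390,330))]))
E
```

```text
time: 10.85
tool_pos: [0.6191, -0.1894, 0.199]
tool_rot: [-3.139, -0.001, 0.262]
contact_force: [-0.4, 0.2, 0.1]
opening: 0.0459
t 10.85 q [-0.416  0.601  1.215  0.002  1.326  0.892] p [ 0.6191 -0.1894  0.199 ] r [-179.9   -0.    15. ] F [-0.4  0.2  0.1] op 0.0459
delta cm [0.08 0.06 9.9 ] deg [-0.1 -0.  -0.3] | 9.9 0.3
scene cup_rim [(0.66, array([ 0.552, -0.202,  0.05 ]))]
scene cup_handle [(0.82, array([ 0.55 , -0.2  ,  0.054]))]
side cup_rim [(0.94, array([ 0.545, -0.204,  0.056]))]
side cup_handle []
wrist cup_rim [(0.88, array([ 0.523, -0.213,  0.065]))]
wrist cup_handle [(0.82, array([ 0.526, -0.211,  0.069]))]
```

View pics/w6.png

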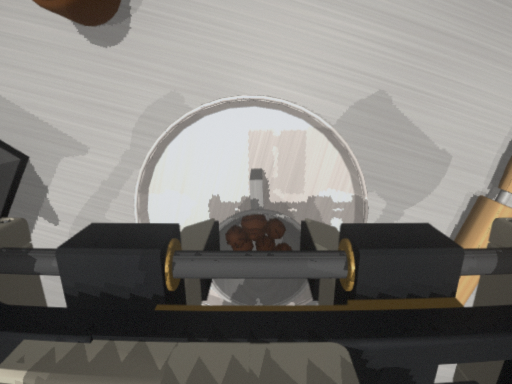

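View pics/m6.png

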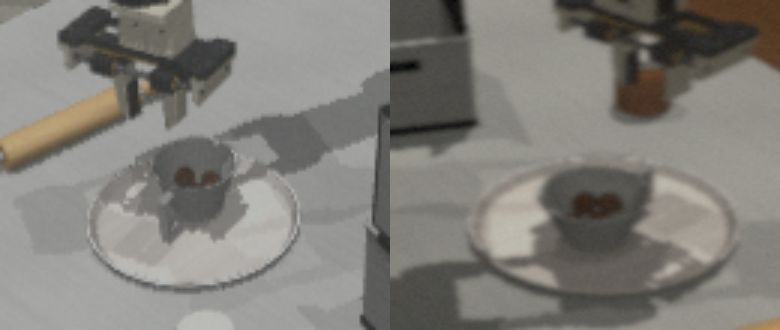

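```bash
python3 - <<'E'
from h import *
im=cv2.imread('pics/w6.png'); cv2.imwrite('pics/w6z.png',cv2.resize(im[150:310,170:350],None,fx=4,fy=3.6,interpolation=cv2.INTER_CUBIC))
for uv,z in [((251,170),.069),((264,170),.069),((263,205),.069),((250,205),.069),((206,265),.075),((313,265),.075),((257,208),.075)]: print(uv,onz('wrist',uv,z).round(4))
E
```

```text
(251, 170) [ 0.6315 -0.1784  0.069 ]
(264, 170) [ 0.6347 -0.19    0.069 ]
(263, 205) [ 0.6016 -0.1982  0.069 ]
(250, 205) [ 0.5983 -0.1862  0.069 ]
(206, 265) [ 0.5277 -0.1596  0.075 ]
(313, 265) [ 0.5558 -0.2625  0.075 ]
(257, 208) [ 0.5991 -0.193   0.075 ]
```

View pics/w6z.png

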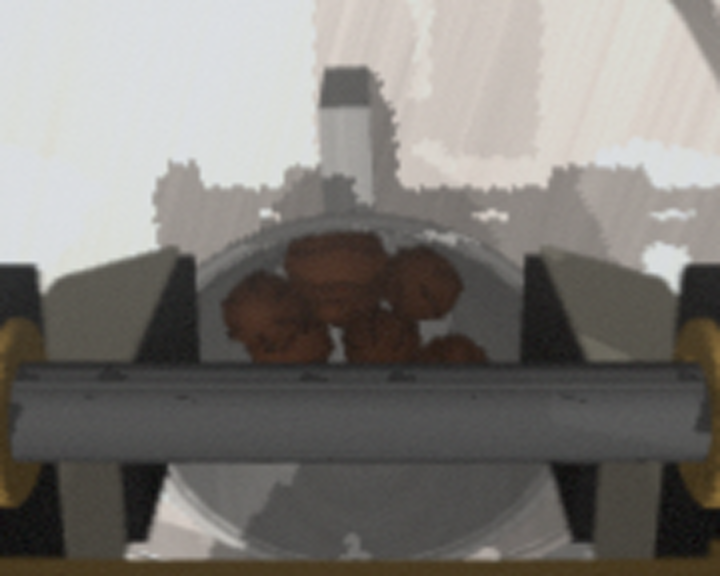

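```bash
python3 - <<'E'
from h import *
for a in [(320,105),(372,105),(329,195),(373,195)]:
    uv=((a[0]+.5)/4-.5+170,(a[1]+.5)/3.6-.5+150); print(onz('wrist',uv,.069).round(4))
# circle fit of rim
from scipy.optimize import least_squares
pts=[(345,213),(250,235),(200,270),(470,235),(520,268),(165,465),(555,465),(230,530),(480,535)]
Pw=np.array([onz('wrist',((a+.5)/4-.5+170,(b+.5)/3.6-.5+150),.075)[:2] for a,b in pts])
print(least_squares(lambda q:np.hypot(*(Pw-q[:2]).T)-q[2],[.54,-.2,.05]).x.round(4), Pw.round(3).tolist())
E
```

```text
[ 0.6231 -0.1793  0.069 ]
[ 0.6263 -0.191   0.069 ]
[ 0.5999 -0.1877  0.069 ]
[ 0.6027 -0.1978  0.069 ]
[ 0.5473 -0.2097  0.0539] [[0.598, -0.192], [0.586, -0.172], [0.574, -0.163], [0.6, -0.222], [0.594, -0.236], [0.514, -0.168], [0.54, -0.263], [0.497, -0.189], [0.513, -0.251]]
```

```bash
python3 -c "
from h import *
delta([.621,-.187,.040],down(16.3))"; 
```

```text
delta cm [ 0.11 -0.19 16.1 ] deg [ 0.  -0.1 -1. ] | 16.1 1.0
```

```bash
python3 -m creep '[[[0.1,-0.2,4,0,0,-1,0],[0.1,-0.2,8,0,0,-1,0],[0.1,-0.2,11,0,0,-1,0],[0.1,-0.2,13,0,0,-1,0],[0.1,-0.2,14.5,0,0,-1,0],[0.1,-0.2,15.9,0,0,-1,0],[0.1,-0.2,15.9,0,0,-1,0]]]'; python3 - <<'E'
from h import *
st(); snap('scene','s7'); snap('side','d7'); snap('wrist','w7')
a=cv2.imread('pics/s7.png')[120:230,170:300]; b=cv2.imread('pics/d7.png')[160:300,200:330]
cv2.imwrite('pics/m7.png',np.hstack([cv2.resize(a,(390,330)),cv2.resize(b,(390,330))]))
E
```

```text
time: 12.0
tool_pos: [0.6202, -0.1865, 0.0403]
tool_rot: [-3.14, 0.001, 0.284]
contact_force: [-0.7, -0.2, 0.4]
opening: 0.0459
t 12.0 q [-4.110e-01  7.620e-01  1.380e+00  1.000e-03  1.001e+00  8.760e-01] p [ 0.6202 -0.1865  0.0403] r [-1.799e+02  1.000e-01  1.630e+01] F [-0.7 -0.2  0.4] op 0.0459
```

View pics/m7.png

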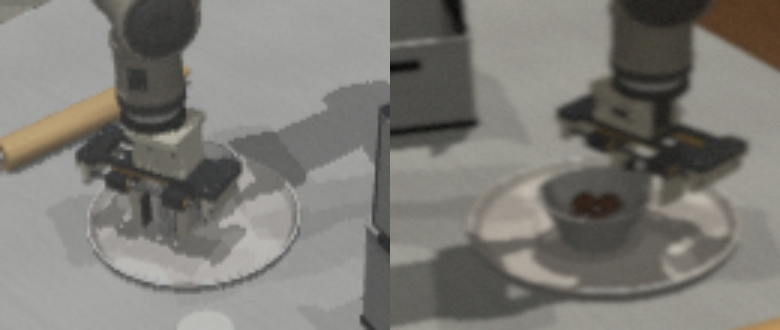

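View pics/w7.png

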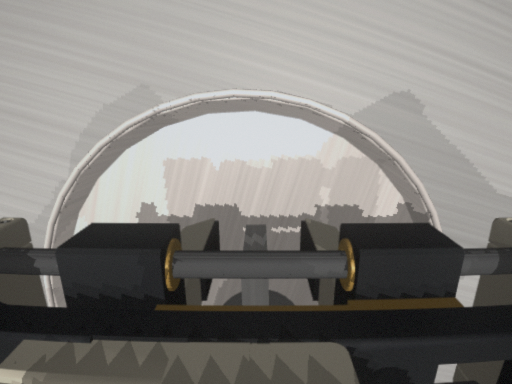

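The strap sits between the fingers (col 256; fingers 219–301). I'll close on it.

```bash
python3 -m creep '[[[0,0,0,0,0,0,-1],[0,0,0,0,0,0,-1],[0,0,0,0,0,0,-1],[0,0,0,0,0,0,-1],[0,0,0,0,0,0,-1],[0,0,0,0,0,0,-1],[0,0,0,0,0,0,-1]]]' 60; python3 -m creep '[[[0,0,-0.5,0,0,0,-1],[0,0,-1,0,0,0,-1],[0,0,-1.5,0,0,0,-1],[0,0,-2,0,0,0,-1],[0,0,-2.5,0,0,0,-1],[0,0,-3,0,0,0,-1],[0,0,-3.5,0,0,0,-1]]]'; python3 - <<'E'
from h import *
st(); snap('scene','s8'); snap('side','d8')
a=cv2.imread('pics/s8.png')[110:220,170:300]; b=cv2.imread('pics/d8.png')[150:290,200:330]
cv2.imwrite('pics/m8.png',np.hstack([cv2.resize(a,(390,330)),cv2.resize(b,(390,330))]))
E
```

```text
time: 12.85
tool_pos: [0.6217, -0.1872, 0.0432]
tool_rot: [3.14, -0.003, 0.284]
contact_force: [-0.5, 0.1, 1.5]
opening: 0.0116
time: 13.55
tool_pos: [0.6216, -0.1871, 0.0787]
tool_rot: [3.14, -0.003, 0.284]
contact_force: [-0.0, 0.6, -2.2]
opening: 0.0114
t 13.55 q [-4.110e-01  7.160e-01  1.352e+00  1.000e-03  1.070e+00  8.760e-01] p [ 0.6216 -0.1871  0.0787] r [179.9  -0.2  16.3] F [-0.   0.6 -2.2] op 0.0114
```

View pics/m8.png

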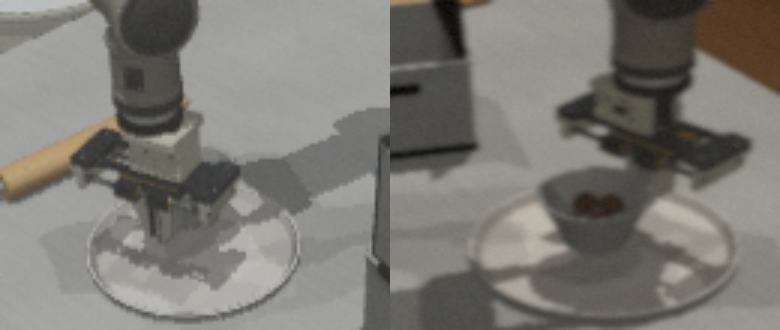

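The cup is lifted level with the stones in it. Next is the carry waypoint.

```bash
python3 -c "
from h import *
delta([.621,-.187,.22],down(16.3))
delta([.56,-.02,.37],down(72))
from scipy.spatial.transform import Slerp
"; python3 -m creep '[[[0,0,-1,0,0,0,-1],[0,0,-3,0,0,0,-1],[0,0,-6,0,0,0,-1],[0,0,-9.5,0,0,0,-1],[0,0,-13,0,0,0,-1],[0,0,-16,0,0,0,-1],[0,0,-18,0,0,0,-1],[0,0,-18.5,0,0,0,-1]]]'; python3 -c "
from h import *
st();delta([.55,0,.36],down(72))"
```

```text
delta cm [ -0.04  -0.02 -14.08] deg [ 0.1 -0.2 -0. ] | 14.1 0.3
delta cm [ -1.16 -17.73 -29.13] deg [  0.2  -0.1 -55.7] | 34.1 55.7
time: 14.45
tool_pos: [0.622, -0.1874, 0.2678]
tool_rot: [3.136, -0.008, 0.284]
contact_force: [1.1, 0.3, -2.3]
opening: 0.0116
t 14.45 q [-4.110e-01  5.580e-01  1.103e+00  1.000e-03  1.471e+00  8.760e-01] p [ 0.622  -0.1874  0.2678] r [179.7  -0.5  16.3] F [ 1.1  0.3 -2.3] op 0.0116
delta cm [ -1.59 -19.95  -9.35] deg [  0.5  -0.3 -55.7] | 22.1 55.7
```

```bash
python3 -m creep '[[[-0.1,-1.6,-0.8,0,0,-4.5,-1],[-0.3,-4,-1.9,0,0,-11,-1],[-0.6,-7,-3.3,0,0,-19.5,-1],[-0.8,-10,-4.7,0,0,-28,-1],[-1,-13,-6.1,0,0,-36,-1],[-1.3,-16,-7.5,0,0,-44.5,-1],[-1.5,-18.4,-8.6,0,0,-51,-1],[-1.6,-20,-9.4,0,0,-56,-1]]]'; python3 - <<'E'
from h import *
st();delta([.44,.19,.36],down(130))
snap('scene','s9');snap('side','d9')
a=cv2.imread('pics/s9.png')[60:280,150:420];cv2.imwrite('pics/s9z.png',cv2.resize(a,None,fx=2.6,fy=2.6))
E
```

```text
time: 15.25
tool_pos: [0.5487, 0.0022, 0.3606]
tool_rot: [3.132, 0.0, 1.267]
contact_force: [-0.2, -0.3, -1.2]
opening: 0.0114
t 15.25 q [-0.135  0.322  1.228 -0.002  1.583  0.169] p [0.5487 0.0022 0.3606] r [179.5   0.   72.6] F [-0.2 -0.3 -1.2] op 0.0114
delta cm [ 14.67 -15.99  -0.09] deg [  0.5   0.3 -57.4] | 21.7 57.4
```

View pics/s9z.png

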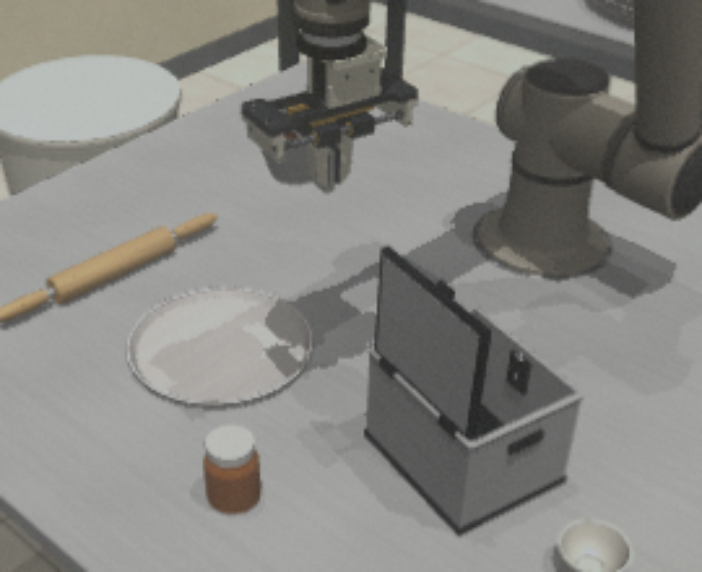

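```bash
python3 -m creep '[[[1.2,-1.3,0,0,0,-4.6,-1],[2.9,-3.2,0,0,0,-11.5,-1],[5.1,-5.6,0,0,0,-20,-1],[7.3,-8,0,0,0,-28.7,-1],[9.5,-10.4,0,0,0,-37.3,-1],[11.7,-12.8,0,0,0,-45.9,-1],[13.5,-14.7,0,0,0,-52.8,-1],[14.7,-16,0,0,0,-57.4,-1]]]'; cat > pourw.py <<'E'
from h import *
from plan import *
import plan
st()
X=RB.apply([1,0,0]); plan.M=M-.010*X
al,psi=np.radians([120,160]);Rt,_=grasp(0,0);pt=np.array([.08,0,.040])
o=robot.observe()
for ph,lh in [(10,.12),(20,.12),(40,.12),(60,.11),(75,.10),(90,.09),(100,.085),(110,.085),(118,.085)]:
    c,Rc,_,_=plan.pourpose(psi,al,np.radians(ph),0,0,.03,lh)
    p,R=c+Rc.apply(pt),Rc*Rt
    q=ik(p,R,o['qpos']); 
    print(ph,p.round(3),'cl',round(clear(c+Rc.apply(CUP)),3),round(clear(p+R.apply(HAND)),3),'q',None if q is None else q.round(2),end=' '); delta(p,R)
    if q is not None: o['qpos']=q
E
python3 pourw.py
```

```text
time: 16.15
tool_pos: [0.4398, 0.1914, 0.3584]
tool_rot: [3.138, 0.008, 2.27]
contact_force: [-0.1, 0.4, -2.5]
opening: 0.0113
t 16.15 q [ 0.254  0.186  1.415 -0.005  1.534 -0.445] p [0.4398 0.1914 0.3584] r [179.8   0.5 130.1] F [-0.1  0.4 -2.5] op 0.0113
10 [0.415 0.322 0.255] cl 0.051 0.091 q [ 0.41  0.29  1.57  0.18  1.24 -0.87] delta cm [11.64  6.43 10.29] deg [ -7.    7.6 -29.8] | 16.8 31.6
20 [0.415 0.323 0.272] cl 0.05 0.103 q [ 0.3   0.26  1.61  0.37  1.25 -1.03] delta cm [11.73  6.5   8.56] deg [-14.2  14.8 -29.5] | 15.9 36.0
40 [0.416 0.316 0.306] cl 0.048 0.124 q [ 0.09  0.23  1.71  0.72  1.35 -1.35] delta cm [11.12  6.17  5.18] deg [-28.5  29.1 -28.5] | 13.7 49.7
60 [0.419 0.298 0.325] cl 0.043 0.093 q [-0.1   0.27  1.83  0.99  1.52 -1.63] delta cm [9.56 5.29 3.24] deg [-42.8  43.3 -26.9] | 11.4 66.6
75 [0.422 0.279 0.333] cl 0.038 0.067 q [-0.2   0.36  1.91  1.13  1.68 -1.82] delta cm [7.87 4.31 2.54] deg [-53.5  54.  -25.2] | 9.3 80.1
90 [0.426 0.256 0.334] cl 0.033 0.047 q [-0.27  0.48  1.97  1.22  1.85 -1.97] delta cm [5.86 3.15 2.4 ] deg [-64.2  64.6 -23.1] | 7.1 94.0
100 [0.429 0.24  0.333] cl 0.029 0.029 q [-0.3   0.57  2.    1.26  1.97 -2.07] delta cm [4.4  2.31 2.5 ] deg [-71.3  71.7 -21.4] | 5.6 103.4
110 [0.432 0.223 0.334] cl 0.023 0.02 q [-0.31  0.66  2.01  1.29  2.1  -2.14] delta cm [2.91 1.44 2.39] deg [-78.4  78.7 -19.6] | 4.0 112.9
118 [0.435 0.209 0.333] cl 0.02 0.023 q [-0.31  0.74  2.02  1.31  2.2  -2.2 ] delta cm [1.71 0.75 2.52] deg [-84.1  84.4 -18. ] | 3.1 120.5
```

```bash
python3 -m creep '[[[1.1,0.6,0.5,-2.9,2.9,-2.9,-1],[2.8,1.5,1.3,-7.1,7.3,-7.1,-1],[4.4,2.5,2.1,-11.4,11.6,-11.4,-1],[6.1,3.4,2.8,-15.7,16,-15.7,-1],[7.8,4.3,3.6,-20,20.4,-20,-1],[9.2,5.1,4.3,-23.7,24.2,-23.7,-1],[10.5,5.8,4.9,-26.8,27.4,-26.8,-1],[11.1,6.2,5.2,-28.5,29.1,-28.5,-1]]]'; python3 pourw.py | tail -7; python3 - <<'E'
from h import *
snap('scene','s10');snap('side','d10')
a=cv2.imread('pics/s10.png')[40:280,190:420];b=cv2.imread('pics/d10.png')[0:300,20:310]
cv2.imwrite('pics/m10.png',np.hstack([cv2.resize(a,(400,417)),cv2.resize(b,(400,417))]))
E
```

```text
time: 16.95
tool_pos: [0.416, 0.3153, 0.3033]
tool_rot: [2.514, -0.333, 2.898]
contact_force: [0.0, -0.3, -2.2]
opening: 0.0113
40 [0.416 0.316 0.306] cl 0.048 0.124 q [ 0.09  0.23  1.71  0.72  1.35 -1.35] delta cm [ 0.11  0.19 -0.15] deg [ 0.  -0.2 -0.3] | 0.3 0.3
60 [0.419 0.298 0.325] cl 0.043 0.093 q [-0.1   0.27  1.83  0.99  1.52 -1.63] delta cm [ 0.06  0.1  -2.79] deg [-17.3   9.8  -0.3] | 2.8 19.9
75 [0.422 0.279 0.333] cl 0.038 0.067 q [-0.2   0.36  1.91  1.13  1.68 -1.82] delta cm [-0.46 -0.8  -4.59] deg [-30.3  17.4  -0.3] | 4.7 34.9
90 [0.426 0.256 0.334] cl 0.033 0.047 q [-0.27  0.48  1.97  1.22  1.85 -1.97] delta cm [-1.3  -2.25 -6.2 ] deg [-43.2  24.9  -0.3] | 6.7 49.9
100 [0.429 0.24  0.333] cl 0.029 0.029 q [-0.3   0.57  2.    1.26  1.97 -2.07] delta cm [-1.98 -3.41 -7.22] deg [-51.9  29.9  -0.3] | 8.2 59.9
110 [0.432 0.223 0.334] cl 0.023 0.02 q [-0.31  0.66  2.01  1.29  2.1  -2.14] delta cm [-2.6  -4.49 -8.42] deg [-60.5  35.   -0.4] | 9.9 69.9
118 [0.435 0.209 0.333] cl 0.02 0.023 q [-0.31  0.74  2.02  1.31  2.2  -2.2 ] delta cm [-3.17 -5.47 -9.21] deg [-67.4  39.   -0.4] | 11.2 77.9
```

View pics/m10.png

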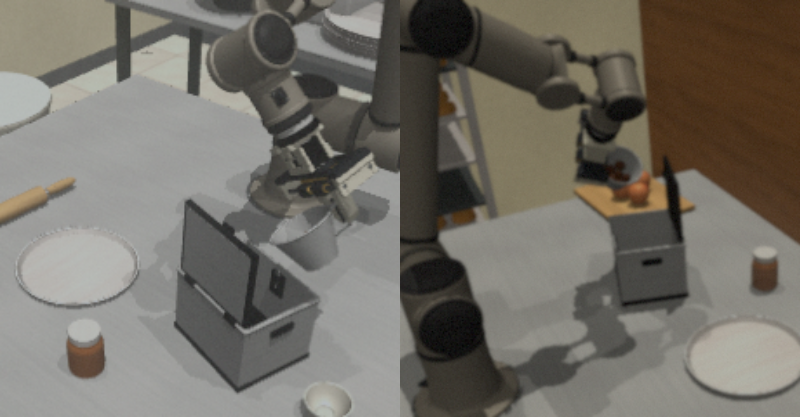

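```bash
python3 -m creep '[[[0,0,-0.5,-3,1.7,0,-1],[0,0,-1.4,-8.6,5,-0.2,-1],[0,0.1,-2.3,-14,8,-0.3,-1],[0,0,-3.2,-19.5,11,-0.3,-1],[-0.2,-0.3,-3.9,-25,14.3,-0.3,-1],[-0.4,-0.7,-4.5,-29,16.6,-0.3,-1],[-0.5,-0.8,-4.6,-30.3,17.4,-0.3,-1]]]'; python3 pourw.py | tail -5; python3 - <<'E'
from h import *
snap('scene','s11');snap('side','d11')
a=cv2.imread('pics/s11.png')[40:280,190:420];b=cv2.imread('pics/d11.png')[0:300,20:310]
cv2.imwrite('pics/m11.png',np.hstack([cv2.resize(a,(400,417)),cv2.resize(b,(400,417))]))
E
```

```text
time: 17.75
tool_pos: [0.4235, 0.2775, 0.331]
tool_rot: [1.873, -0.51, -3.12]
contact_force: [0.9, -0.2, -2.4]
opening: 0.0115
75 [0.422 0.279 0.333] cl 0.038 0.067 q [-0.2   0.36  1.91  1.13  1.68 -1.82] delta cm [0.17 0.13 0.15] deg [-0.   0.1 -0.4] | 0.3 0.4
90 [0.426 0.256 0.334] cl 0.033 0.047 q [-0.27  0.48  1.97  1.22  1.85 -1.97] delta cm [-0.07 -0.26 -2.14] deg [-13.    7.7  -0.4] | 2.2 15.1
100 [0.429 0.24  0.333] cl 0.029 0.029 q [-0.3   0.57  2.    1.26  1.97 -2.07] delta cm [-0.34 -0.71 -3.74] deg [-21.6  12.7  -0.4] | 3.8 25.1
110 [0.432 0.223 0.334] cl 0.023 0.02 q [-0.31  0.66  2.01  1.29  2.1  -2.14] delta cm [-0.51 -1.   -5.43] deg [-30.3  17.7  -0.4] | 5.5 35.1
118 [0.435 0.209 0.333] cl 0.02 0.023 q [-0.31  0.74  2.02  1.31  2.2  -2.2 ] delta cm [-0.76 -1.41 -6.73] deg [-37.2  21.8  -0.4] | 6.9 43.1
```

View pics/m11.png

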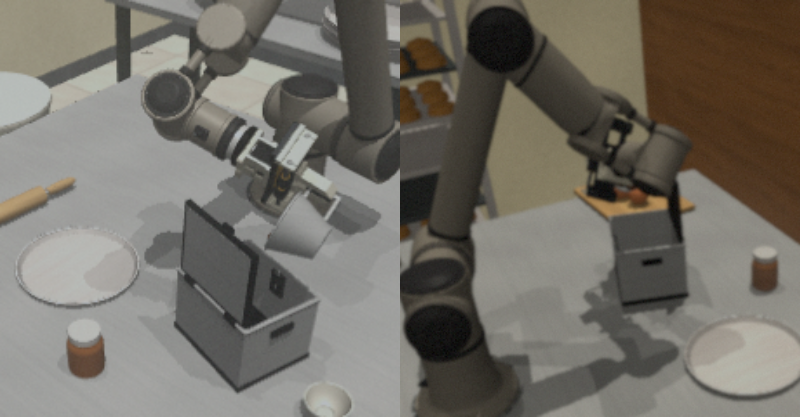

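```bash
python3 -m creep '[[[0,0,-0.5,-2.6,1.6,0,-1],[0,-0.1,-1,-5.6,3.3,0,-1],[0,-0.2,-1.5,-8.6,5.1,0,-1],[-0.1,-0.3,-2,-11.6,6.9,0,-1],[-0.1,-0.4,-2.5,-14.6,8.6,0,-1],[-0.2,-0.5,-3,-17.6,10.4,0,-1],[-0.3,-0.6,-3.4,-20,11.8,0,-1],[-0.3,-0.7,-3.7,-21.6,12.7,0,-1]]]'; python3 pourw.py | tail -3; python3 - <<'E'
from h import *
snap('scene','s12')
a=cv2.imread('pics/s12.png')[80:280,230:420];cv2.imwrite('pics/m12.png',cv2.resize(a,None,fx=3,fy=3))
E
```

```text
time: 18.65
tool_pos: [0.4289, 0.2415, 0.3337]
tool_rot: [1.373, -0.52, -2.866]
contact_force: [-0.0, 0.2, -1.0]
opening: 0.0111
100 [0.429 0.24  0.333] cl 0.029 0.029 q [-0.3   0.57  2.    1.26  1.97 -2.07] delta cm [-0.03 -0.01 -0.17] deg [-0.2  0.  -0.3] | 0.2 0.4
110 [0.432 0.223 0.334] cl 0.023 0.02 q [-0.31  0.66  2.01  1.29  2.1  -2.14] delta cm [ 0.18  0.34 -1.86] deg [-8.9  5.  -0.3] | 1.9 10.2
118 [0.435 0.209 0.333] cl 0.02 0.023 q [-0.31  0.74  2.02  1.31  2.2  -2.2 ] delta cm [ 0.24  0.43 -3.24] deg [-15.8   9.   -0.3] | 3.3 18.2
```

View pics/m12.png

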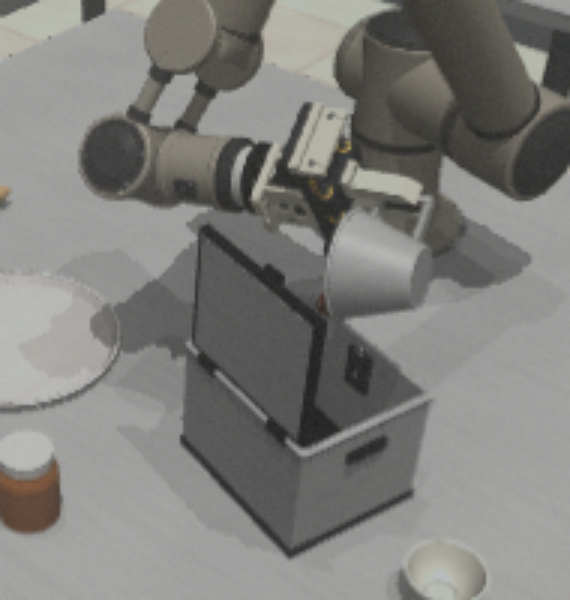

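Stones are pouring at the lip (~(322,305)). I'll tip further and hold.

```bash
python3 -m creep '[[[0.1,0.1,-0.6,-3,1.7,0,-1],[0.1,0.2,-1.2,-6,3.4,0,-1],[0.2,0.3,-1.8,-9,5,0,-1],[0.2,0.4,-2.5,-12,6.8,0,-1],[0.2,0.4,-3.2,-15.8,9,0,-1],[0.2,0.4,-3.2,-15.8,9,0,-1],[0.2,0.4,-3.2,-15.8,9,0,-1],[0.2,0.4,-3.2,-15.8,9,0,-1]]]';  python3 - <<'E'
from h import *
st()
snap('scene','s13');snap('side','d13');snap('wrist','w13')
for n in('scene','side','wrist'): print(n,[(round(d['score'],2),w(n,d['centre']).round(3)) for d in robot.look_for(n,'stone1_c')])
a=cv2.imread('pics/s13.png')[60:280,210:420];b=cv2.imread('pics/d13.png')[80:300,120:330]
cv2.imwrite('pics/m13.png',np.hstack([cv2.resize(a,(400,419)),cv2.resize(b,(400,419))]))
E
```

```text
time: 19.5
tool_pos: [0.4346, 0.2098, 0.3327]
tool_rot: [1.019, -0.462, -2.701]
contact_force: [0.5, 0.0, -1.6]
opening: 0.0117
t 19.5 q [-0.272  0.844  1.912  1.354  2.186 -2.183] p [0.4346 0.2098 0.3327] r [  58.4  -26.5 -154.7] F [ 0.5  0.  -1.6] op 0.0117
scene []
side []
wrist []
```

View pics/m13.png

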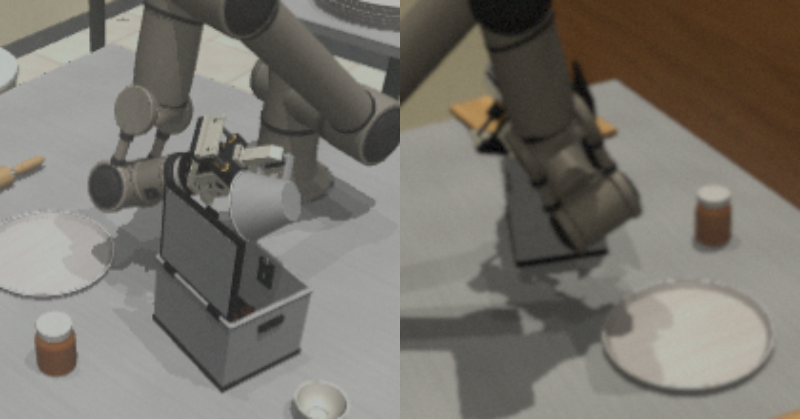

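View pics/w13.png

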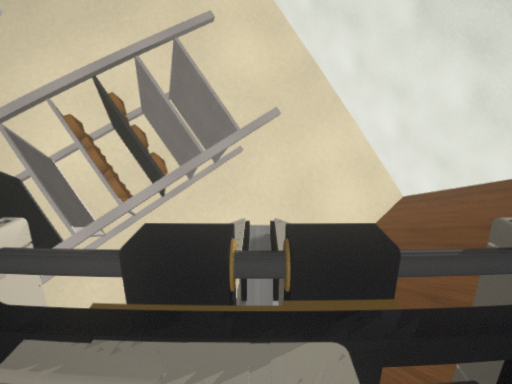

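```bash
python3 -m creep '[[[0,0,0,2,-1,0,-1],[0,0,0,0,0,0,-1],[0,0,0,2,-1,0,-1],[0,0,0,0,0,0,-1]]]';  python3 pourw.py
```

```text
time: 20.2
tool_pos: [0.4349, 0.2091, 0.3333]
tool_rot: [1.019, -0.46, -2.702]
contact_force: [0.7, -0.2, -0.7]
opening: 0.0112
t 20.2 q [-0.273  0.843  1.912  1.354  2.188 -2.184] p [0.4349 0.2091 0.3333] r [  58.4  -26.4 -154.8] F [ 0.7 -0.2 -0.7] op 0.0112
10 [0.415 0.322 0.255] cl 0.051 0.091 q [ 0.41  0.29  1.57  0.18  1.24 -0.87] delta cm [ -6.15 -10.64   6.4 ] deg [ 93.5 -54.1  -0.2] | 13.9 108.0
20 [0.415 0.323 0.272] cl 0.05 0.103 q [ 0.3   0.26  1.61  0.37  1.25 -1.03] delta cm [-5.41 -9.37  7.31] deg [ 84.8 -49.1  -0.2] | 13.1 98.0
40 [0.416 0.316 0.306] cl 0.048 0.124 q [ 0.09  0.23  1.71  0.72  1.35 -1.35] delta cm [-3.75 -6.52  8.31] deg [ 67.5 -39.   -0.2] | 11.2 78.0
60 [0.419 0.298 0.325] cl 0.043 0.093 q [-0.1   0.27  1.83  0.99  1.52 -1.63] delta cm [-2.47 -4.3   7.65] deg [ 50.2 -29.   -0.2] | 9.1 58.0
75 [0.422 0.279 0.333] cl 0.038 0.067 q [-0.2   0.36  1.91  1.13  1.68 -1.82] delta cm [-1.69 -2.97  6.26] deg [ 37.3 -21.5  -0.2] | 7.1 43.0
90 [0.426 0.256 0.334] cl 0.033 0.047 q [-0.27  0.48  1.97  1.22  1.85 -1.97] delta cm [-1.08 -1.91  4.28] deg [ 24.3 -13.9  -0.2] | 4.8 28.0
100 [0.429 0.24  0.333] cl 0.029 0.029 q [-0.3   0.57  2.    1.26  1.97 -2.07] delta cm [-0.73 -1.29  2.75] deg [15.6 -8.9 -0.2] | 3.1 18.0
110 [0.432 0.223 0.334] cl 0.023 0.02 q [-0.31  0.66  2.01  1.29  2.1  -2.14] delta cm [-0.27 -0.5   1.28] deg [ 7.  -3.9 -0.2] | 1.4 8.0
118 [0.435 0.209 0.333] cl 0.02 0.023 q [-0.31  0.74  2.02  1.31  2.2  -2.2 ] delta cm [-0.   -0.03  0.01] deg [ 0.1  0.1 -0.2] | 0.0 0.2
```

```bash
python3 -m creep '[[[-0.3,-0.5,1.2,6.2,-3.6,0,-1],[-0.6,-1,2.2,12.4,-7.1,0,-1],[-0.8,-1.5,3.2,18.5,-10.6,0,-1],[-1.1,-1.9,4.3,24.3,-13.9,0,-1],[-1.4,-2.4,5.3,30.8,-17.8,0,-1],[-1.7,-3,6.2,37.3,-21.5,0,-1],[-2.1,-3.6,7,43.7,-25.2,0,-1],[-2.5,-4.3,7.6,50.2,-29,0,-1]]]';  python3 pourw.py|head -5; python3 -c "
from h import *
delta([.43,.24,.38],down(140))"
```

```text
time: 21.0
tool_pos: [0.4189, 0.2984, 0.3251]
tool_rot: [2.163, -0.45, 3.033]
contact_force: [-1.3, 1.2, -1.6]
opening: 0.0114
t 21.0 q [-0.079  0.307  1.779  0.993  1.513 -1.611] p [0.4189 0.2984 0.3251] r [123.9 -25.8 173.8] F [-1.3  1.2 -1.6] op 0.0114
10 [0.415 0.322 0.255] cl 0.051 0.091 q [ 0.41  0.29  1.57  0.18  1.24 -0.87] delta cm [-2.48 -4.22  5.56] deg [ 43.1 -25.   -0.1] | 7.4 49.8
20 [0.415 0.323 0.272] cl 0.05 0.103 q [ 0.3   0.26  1.61  0.37  1.25 -1.03] delta cm [-1.7  -2.88  4.79] deg [ 34.4 -20.   -0.2] | 5.8 39.8
40 [0.416 0.316 0.306] cl 0.048 0.124 q [ 0.09  0.23  1.71  0.72  1.35 -1.35] delta cm [-0.4  -0.64  2.51] deg [ 17.1 -10.   -0.2] | 2.6 19.8
60 [0.419 0.298 0.325] cl 0.043 0.093 q [-0.1   0.27  1.83  0.99  1.52 -1.63] delta cm [ 0.    0.04 -0.02] deg [-0.2  0.  -0.2] | 0.0 0.3
delta cm [ 0.82  1.56 -7.9 ] deg [ 45.9 -38.8  18. ] | 8.1 62.7
```

```bash
python3 -m creep '[[[0.1,0.2,-1,5.7,-4.8,2.2,-1],[0.2,0.4,-2,11.5,-9.7,4.5,-1],[0.3,0.6,-3,17.2,-14.5,6.7,-1],[0.4,0.8,-4,23,-19.4,9,-1],[0.5,1,-5,28.7,-24.2,11.2,-1],[0.6,1.2,-6,34.4,-29.1,13.5,-1],[0.7,1.4,-7,40.2,-33.9,15.7,-1],[0.8,1.6,-7.9,45.9,-38.8,18,-1]]]'; python3 -c "
from h import *
st();delta([.53,.03,.38],down(83))
snap('scene','s14');snap('side','d14')
a=cv2.imread('pics/s14.png')[60:280,210:420];b=cv2.imread('pics/d14.png')[80:300,120:330]
cv2.imwrite('pics/m14.png',np.hstack([cv2.resize(a,(400,419)),cv2.resize(b,(400,419))]))
"
```

```text
time: 21.8
tool_pos: [0.4294, 0.24, 0.3805]
tool_rot: [-3.137, 0.003, 2.442]
contact_force: [0.5, 0.2, -2.4]
opening: 0.0117
t 21.8 q [ 0.357  0.211  1.325 -0.005  1.608 -0.515] p [0.4294 0.24   0.3805] r [-179.7    0.2  139.9] F [ 0.5  0.2 -2.4] op 0.0117
delta cm [-21.22  -9.59   0.16] deg [-0.2  0.3 56.9] | 23.3 56.9
```

View pics/m14.png

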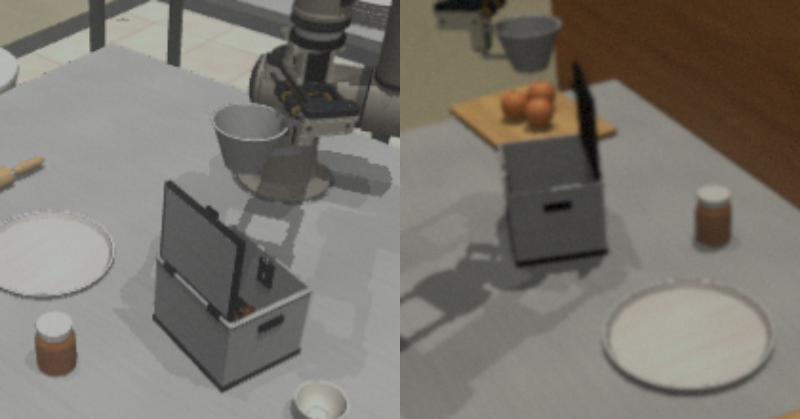

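```bash
python3 - <<'E'
from h import *
from scipy.optimize import least_squares
for n in('scene','side'):
    robot.read_camera(n)
    r=robot.masks_of(n,'tray')
    for m in r[:1]:
        c=max(cv2.findContours(m['mask'].astype(np.uint8),0,cv2.CHAIN_APPROX_NONE)[0],key=len)[:,0,:]
        Pw=np.array([onz(n,p,.014)[:2] for p in c])
        s=least_squares(lambda q:np.hypot(*(Pw-q[:2]).T)-q[2],[.56,-.19,.13],loss='soft_l1',f_scale=.002); print(n,m['score'],s.x.round(4),m['mask'].sum())
E
```

```text
scene 0.69 [ 0.5709 -0.1879  0.1313] 2453
side 0.9 [ 0.564  -0.1917  0.1366] 4245
```

```bash
python3 -m creep '[[[-1.7,-0.8,0,0,0,4.5,-1],[-4.2,-1.9,0,0,0,11.4,-1],[-7.4,-3.4,0,0,0,19.8,-1],[-10.6,-4.8,0,0,0,28.4,-1],[-13.8,-6.2,0,0,0,37,-1],[-17,-7.7,0,0,0,45.5,-1],[-19.5,-8.8,0,0,0,52.3,-1],[-21.2,-9.6,0,0,0,56.9,-1]]]'; python3 - <<'E'
from h import *
st(); snap('scene','s15');snap('side','d15')
a=cv2.imread('pics/s15.png');cv2.imwrite('pics/s15z.png',cv2.resize(a[50:290,150:420],None,fx=2.4,fy=2.4))
E
```

```text
time: 22.9
tool_pos: [0.5308, 0.0274, 0.3777]
tool_rot: [-3.138, -0.003, 1.444]
contact_force: [0.6, 1.1, -1.4]
opening: 0.0116
t 22.9 q [-0.095  0.291  1.226  0.003  1.628  0.033] p [0.5308 0.0274 0.3777] r [-179.8   -0.2   82.7] F [ 0.6  1.1 -1.4] op 0.0116
```

View pics/s15z.png

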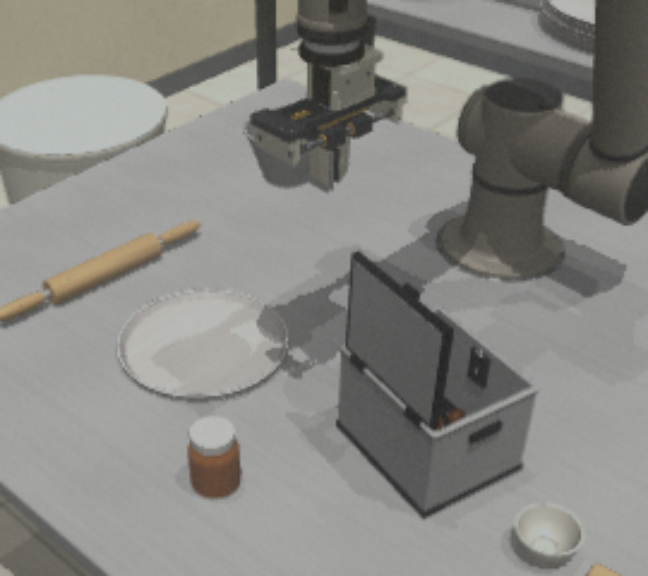

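View pics/d15.png

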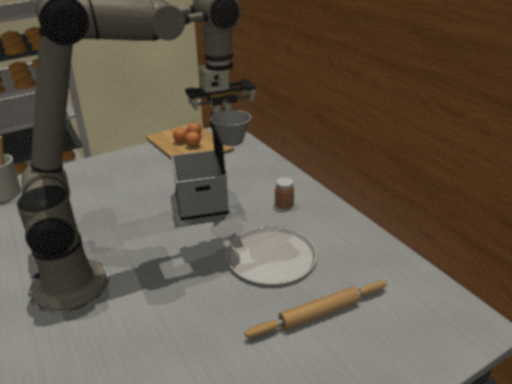

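```bash
python3 -c "
from h import *
delta([.635,-.175,.25],down(16.3))"
```

```text
delta cm [-18.79  12.91  12.63] deg [-0.3  0.  66.5] | 26.1 66.5
```

```bash
python3 -m creep '[[[-2.3,1.6,1.5,0,0,8.2,-1],[-4.7,3.2,3.1,0,0,16.5,-1],[-7,4.8,4.7,0,0,24.8,-1],[-9.4,6.4,6.3,0,0,33.2,-1],[-11.7,8.1,7.9,0,0,41.5,-1],[-14.1,9.7,9.5,0,0,50,-1],[-16.4,11.3,11,-0.2,0,58.2,-1],[-18.8,12.9,12.6,-0.3,0,66.5,-1]]]'; python3 -m creep '[[[0,0,0,0,0,0,-1],[0,0,0,0,0,0,-1]]]'; python3 -c "
from h import *
st();delta([.635,-.175,.0452],down(16.3)); snap('wrist','w16')
"
```

```text
time: 23.8
tool_pos: [0.6348, -0.1757, 0.2496]
tool_rot: [-3.14, -0.001, 0.28]
contact_force: [-0.1, 0.0, -1.5]
opening: 0.0114
time: 24.0
tool_pos: [0.6341, -0.1757, 0.2487]
tool_rot: [-3.137, 0.0, 0.282]
contact_force: [0.1, 0.1, -2.0]
opening: 0.0116
t 24.0 q [-0.388  0.592  1.094  0.003  1.458  0.9  ] p [ 0.6341 -0.1757  0.2487] r [-179.8    0.    16.1] F [ 0.1  0.1 -2. ] op 0.0116
delta cm [ 0.1   0.04 20.35] deg [-0.2  0.  -0.2] | 20.3 0.3
```

View pics/w16.png

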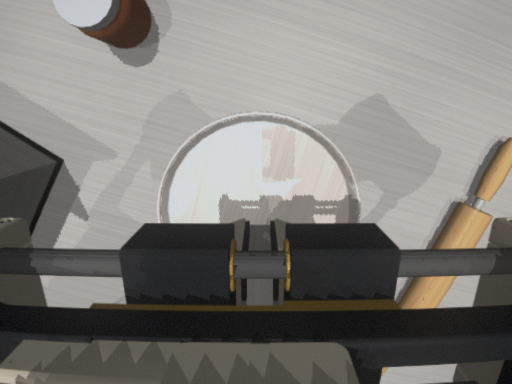

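```bash
python3 -m creep '[[[0,0,3,0,0,0,-1],[0,0,6.5,0,0,0,-1],[0,0,10,0,0,0,-1],[0,0,13,0,0,0,-1],[0,0,15.5,0,0,0,-1],[0,0,17.5,0,0,0,-1],[0.1,0,18.8,0,0,0,-1],[0.1,0,19,0,0,0,-1]]]'; python3 - <<'E'
from h import *
st(); snap('scene','s17'); snap('side','d17')
a=cv2.imread('pics/s17.png')[110:230,170:310]; b=cv2.imread('pics/d17.png')[180:300,210:350]
cv2.imwrite('pics/m17.png',np.hstack([cv2.resize(a,(400,343)),cv2.resize(b,(400,343))]))
E
```

```text
time: 24.85
tool_pos: [0.635, -0.1731, 0.0592]
tool_rot: [-3.137, -0.0, 0.285]
contact_force: [0.5, -0.1, -2.3]
opening: 0.0116
t 24.85 q [-0.384  0.756  1.331  0.004  1.057  0.9  ] p [ 0.635  -0.1731  0.0592] r [-179.8   -0.    16.3] F [ 0.5 -0.1 -2.3] op 0.0116
```

View pics/m17.png

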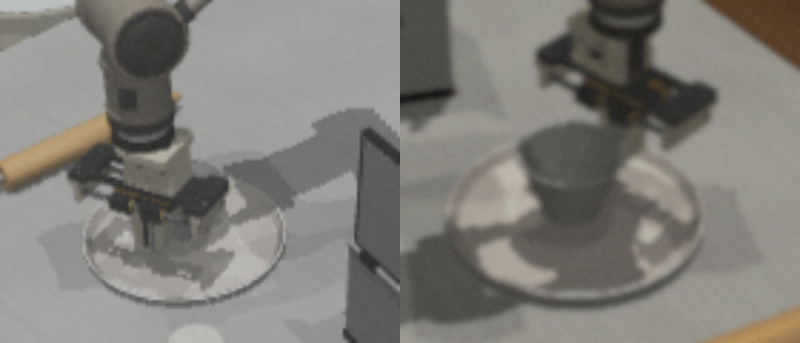

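```bash
python3 -m creep '[[[0,0,0.5,0,0,0,-1],[0,0,0.9,0,0,0,-1],[0,0,1.2,0,0,0,-1],[0,0,1.3,0,0,0,-1]]]'; python3 -m creep '[[[0,0,0.1,0,0,0,-1],[0,0,0.2,0,0,0,-1],[0,0,0.2,0,0,0,-1]]]'
```

```text
time: 25.35
tool_pos: [0.6357, -0.1738, 0.0475]
tool_rot: [-3.139, -0.002, 0.284]
contact_force: [0.2, -0.3, -1.6]
opening: 0.0115
time: 25.65
tool_pos: [0.6357, -0.1738, 0.0453]
tool_rot: [-3.139, -0.002, 0.284]
contact_force: [-0.2, -0.0, -2.5]
opening: 0.0117
```

```bash
python3 -m creep '[[[0,0,0.1,0,0,0,-1],[0,0,0.2,0,0,0,-1],[0,0,0.2,0,0,0,-1]]]';python3 -m creep '[[[0,0,0.05,0,0,0,-1],[0,0,0.1,0,0,0,-1],[0,0,0.1,0,0,0,-1]]]'
```

```text
time: 25.95
tool_pos: [0.6357, -0.1738, 0.0433]
tool_rot: [-3.139, -0.002, 0.284]
contact_force: [-0.6, 0.3, -0.9]
opening: 0.0114
time: 26.25
tool_pos: [0.636, -0.1739, 0.043]
tool_rot: [-3.139, -0.002, 0.284]
contact_force: [-0.5, 1.3, 3.5]
opening: 0.0114
```

The cup has touched down (+3.5 N). I'll release and withdraw upward.

```bash
python3 -m creep '[[[0,0,0,0,0,0,-0.5],[0,0,0,0,0,0,-0.3],[0,0,0,0,0,0,-0.1],[0,0,0,0,0,0,0],[0,0,0,0,0,0,0]]]' 10; python3 -m creep '[[[0,0,-1,0,0,0,0],[0,0,-3,0,0,0,0],[0,0,-6,0,0,0,0],[0,0,-9.5,0,0,0,0],[0,0,-13,0,0,0,0],[-2,0,-16,0,0,0,0],[-4,0,-18,0,0,0,0],[-6,0,-20,0,0,0,0]]]'; python3 - <<'E'
from h import *
st(); snap('scene','s18'); snap('side','d18'); snap('wrist','w18')
a=cv2.imread('pics/s18.png')[100:280,170:390]; b=cv2.imread('pics/d18.png')[180:300,210:350]
cv2.imwrite('pics/m18.png',np.hstack([cv2.resize(a,(420,343)),cv2.resize(b,(380,343))]))
E
```

```text
time: 26.75
tool_pos: [0.6359, -0.1739, 0.0429]
tool_rot: [-3.139, -0.002, 0.284]
contact_force: [-0.1, 0.6, 0.5]
opening: 0.0444
time: 27.55
tool_pos: [0.5774, -0.1914, 0.2448]
tool_rot: [-3.14, -0.003, 0.284]
contact_force: [0.3, 0.3, -0.5]
opening: 0.0458
t 27.55 q [-0.448  0.493  1.275  0.003  1.372  0.838] p [ 0.5774 -0.1914  0.2448] r [-179.9   -0.2   16.3] F [ 0.3  0.3 -0.5] op 0.0458
```

View pics/m18.png

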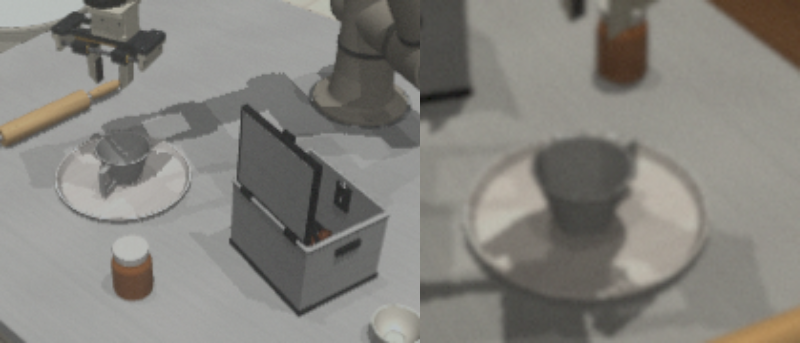

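View pics/w18.png

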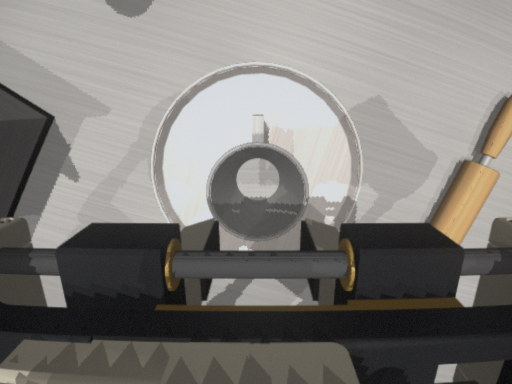

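Cup is empty, upright and central on the tray (rim centred near (258,188) inside tray 152–362). I'll check the stones inside the caddy from above.

```bash
python3 -c "
from h import *
delta([.48,.10,.42],down(73))"
```

```text
delta cm [ -1.19 -30.75 -17.51] deg [  0.2  -0.3 -56.8] | 35.4 56.8
```

```bash
python3 -m creep '[[[0,-2,-4,0,0,-5,0],[-0.3,-6,-8,0,0,-13,0],[-0.5,-10,-12,0,0,-21,0],[-0.8,-14.5,-15,0,0,-29,0],[-1,-19,-17.5,0,0,-37,0],[-1.2,-23,-17.5,0,0,-45,0],[-1.2,-27,-17.5,0,0,-52,0],[-1.2,-31,-17.5,0,0,-57,0]]]'; python3 - <<'E'
from h import *
st(); im=snap('wrist','w19')
r=robot.look_for('wrist','stone1_c')
Mb=np.array([.515,.2045,.15]);RB=Ro.from_euler('z',np.radians(-16.7))
for d in r: print(round(d['score'],2),RB.inv().apply(w('wrist',d['centre'])-Mb).round(3))
a=cv2.imread('pics/w19.png')[0:260]; cv2.imwrite('pics/w19z.png',cv2.resize(a,None,fx=1.5,fy=1.5))
E
```

```text
time: 28.5
tool_pos: [0.4787, 0.1049, 0.4196]
tool_rot: [3.137, -0.003, 1.283]
contact_force: [0.5, 0.1, -0.4]
opening: 0.046
t 28.5 q [5.800e-02 1.990e-01 1.238e+00 1.000e-03 1.699e+00 3.460e-01] p [0.4787 0.1049 0.4196] r [179.7  -0.2  73.5] F [ 0.5  0.1 -0.4] op 0.046
0.68 [ 0.008 -0.083 -0.132]
```

View pics/w19z.png

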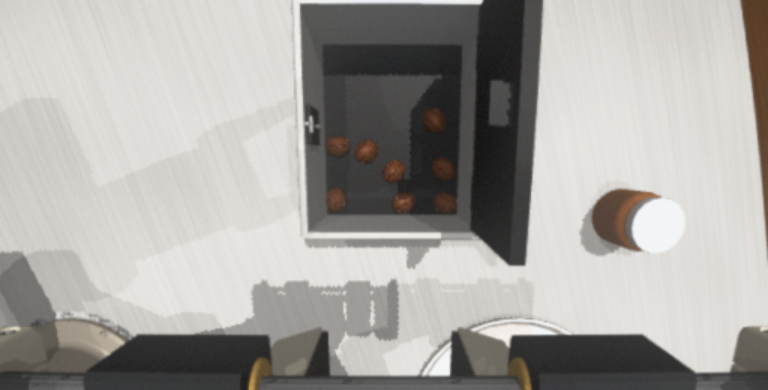

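All eight stones are on the caddy floor: (338,145), (367,150), (433,120), (393,171), (442,168), (336,198), (403,202), (445,203). The lid is upright and the arm is free.

```bash
python3 -m creep '[[[0,0,0,0,0,0,0],[0,0,0,0,0,0,0]]]'; python3 -c "
from cell import robot
print(robot.hand_in())"
```

```text
time: 28.8
tool_pos: [0.4786, 0.1067, 0.4189]
tool_rot: [3.139, -0.004, 1.285]
contact_force: [0.1, -1.1, -0.0]
opening: 0.046
the job is handed in; nothing more can be done
None
```

I finished the job and handed it in at about 28.8 s of the 72 s allowed; the hand-in reports no verdict. I pressed the lid's touch point down to its stop and kept the fingertip on the lid as it rose to upright, at about 1 rad/s. I then tipped the cup by its handle to about 118° over the caddy and stood it back on the tray.

**Last checks**
- **Stones:** all eight can be counted on the caddy floor in the wrist picture. The detector itself reported only one of them.
- **Lid:** it stands upright and open in the last pictures.
- **Cup:** it is empty, upright and close to the tray's centre in the last pictures.
- **Other things:** the jar, rolling pin and ramekin look undisturbed in the camera pictures. I did not measure their positions again.
- **Robot:** the gripper hangs free with no steady load, and readings stayed around 1 N.

**Disagreements**
- **Caddy position:** the scene and wrist views differed by about 5 mm, so I used the average.
- **Tray centre:** the views differed by about 7 mm. That is small against the 90 mm allowed for the cup.

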